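# Weigh a lot of bangles, tip it into the pan and pile the soldering boards

### The arm

A 7-joint arm with a two-finger parallel gripper is mounted at the origin on the work surface. World frame = base frame: x ahead of the robot, y to its left, z up, the work surface at z = 0. Lengths are in m, angles in rad, forces in N, time in s.
With the tool pointing down it reaches from about 0.4 to 0.9 m from the base axis. Payload 5.5 kg.
Tool frame: the origin (TCP) lies midway between the tips of the shut fingers; the grasp point (between the pads) lies 19 mm behind it; z points along the fingers, y is the line along which they close (so a half turn about z gives the same grasp; the last joint's range is limited). The gripper opens to 85 mm and grips with 20 to 120 N. Pads are 22 mm wide; open, the fingers measure 114 mm over their backs; the gripper's body (76 mm by 85 mm) begins 54 mm behind the grasp point. The pads swing forward as they close: fully open they stand 13 mm farther back than shut.
Start: joints at [-0.859, 0.501, -0.427, 1.55, 0.221, 1.138, -0.21], TCP at [0.282, 0.586, 0.231] pointing down, gripper open.
Joint ranges: [-2.88, 2.88], [-0.31, 2.03], [-1.54, 1.56], [0.2, 2.42], [-1.41, 4.55], [0.19, 2.02], [-2.57, 2.57]. Speed limits (rad/s): [2.57, 2.57, 3.14, 3.14, 3.14, 3.14, 3.14].

### API

Orientations are given as a rotation vector (axis times angle).
In Python, from station import monitor, vision, close_job gives the robot as it stands.
- The arm moves only by the tool drive_tool, never from a script. Its argument "plan" is a list of rows, each a list of 7 numbers: the shift along the tool's x, y, z in mm, then the turn, a rotation vector about the tool's x, y, z in degrees, then the finger opening in mm, from 0 to 85.4. In form: [[dx, dy, dz, ax, ay, az, grip], ...]. A call has 1 to 10 rows; each row is the pose to reach, as a shift and turn from the pose commanded when the call began, along the tool's axes at that moment; what a row does not reach only later rows make up. A row lasts 1/10 s, in which the tool goes at most 50 mm and 8.59 degrees, less where a joint would pass 70% of its speed; a pose out of reach is approached as far as the arm can. A call with a gripper value outside its range is refused whole. The fingers move at their own pace and stop on an object; "newtons" is the grip in N (left out, the last holds). Time passes only in rows, so rows that repeat a pose let the fingers close. It gives the time, the measured TCP pose, the force and the opening at its end, in the units of the state.
- monitor.sense(): the state, without advancing time (a new reading comes with each control period).
- vision.get_image(name): name is "scene" or "side" or "wrist"; returns a dict with "image" (384x512x3 uint8, blue, green, red), "fx", "fy", "cx", "cy" (pixels), "position" and "orientation" of the camera in the world. Camera axes: x right, y up, looking along -z (the intrinsics and any distortion apply to the point x, -y, -z); pixel columns grow to the right and rows downward; lengths in m; the calibration is good to about 2 mm. A picture is of the moment at which its call begins. There is no depth.
- close_job(): hands the job in, once; it reports no verdict.
The state is a dict: "t": time; "joint_positions": joint angles; "joint_velocities": joint speeds; "joint_efforts": joint torques, N m; "position": TCP position; "ee_rot": TCP orientation; "ft_force": force on the tool from outside, world axes, zero at the start; "wrist_torque": the same for the moment, N m; "width": finger opening in m.
Only numpy, scipy, OpenCV 4.12 (cv2) and the standard library are available. Lean on these libraries where they do the work, as an engineer would, in place of code of your own. Each camera call takes 0.05 s, during which the arm holds its last target. There are 200 camera calls.

### The job

Put every brass bangle from the soldering boards into the weigh hopper and leave the whole lot lying there untouched for two seconds so that the scale can settle; then pull the latch so that the hopper's floor drops open and all of them fall into the pan below, and swing the floor shut with its crank until the latch snaps in again. Also pile all the soldering boards squarely on the firebrick, one on another, lengthwise like the brick and centred on it to within a centimetre. Leave the pliers, saw and bur stand where they are.

Things in the scene. Friction and masses are not known exactly. Their poses are not given: they have to be found in the camera images.
- hopper_in (a point): middle of the weigh hopper's floor, fixed to the hopper (floor shut: its top is at this height). The hopper is an open-topped stainless box on a grey stand, inside 140 mm along this frame's x, 150 mm along y and 72 mm deep above this point (z up), walls 4 mm thick, rim 275 mm above the bench. +x points to the latch side (away from the robot), +y to the crank side
- hopper_floor (a joint): angle of the hopper's drop floor (rad): 0 shut, about 1.3 hanging open. It is hinged along y on the robot-side lower edge and falls open by itself when the latch lets go; once open it stays hanging. Shutting it needs about 2 to 9 N at the crank; it must be brought to 0 or a little past (it stops at -0.03) for the spring latch to snap in by itself
- crank_grip (a point): middle of the black cross rod (14 mm thick, 42 mm long, along the hopper's y) at the end of the 100 mm crank that is rigidly fixed to the drop floor's hinge shaft, outside the hopper's +y wall (56 mm from the wall's outside to this point). Seen in the hopper_in frame the hinge axis is at x = -0.072, z = 0. Floor shut: the crank stands up, leaning 20 degrees to -x; floor open: it leans about 55 degrees to +x. Pulling the rod to -x along its arc shuts the floor
- floor_latch (a joint): angle of the floor latch (rad): 0 hooked, it lets the floor go at about 0.25, end stop 0.45. Spring-loaded (about 1.5 N at the rod to start, 3 to 5 N to release): returns to 0 when let go
- latch_grip (a point): middle of the black cross rod (14 mm thick, 50 mm long, along the hopper's y) on top of the latch lever, outside the hopper's +x wall. The lever turns about an axis along y that lies 42 mm towards the hopper and 60 mm below this point when hooked. Pulling the rod towards the hopper (-x) by about 20 to 30 mm releases the floor
- pan_in (a point): middle of the inner floor of the open aluminium pan that stands under the hopper: inside 252 mm along x, 212 mm along y, walls 51 mm high; fixed
- brick_top (a point): middle of the top of the fixed cream firebrick (170 mm along x, 72 mm along y, 32 mm high) on which the boards are piled; z up
- board1_center (a point): centre of a white ceramic soldering board, 160 mm (x) by 62 mm (y) by 14 mm (z), 0.11 to 0.18 kg; the boards are alike, and either face may be up
- board2_center (a point): centre of a white ceramic soldering board, 160 mm (x) by 62 mm (y) by 14 mm (z), 0.11 to 0.18 kg; the boards are alike, and either face may be up
- board3_center (a point): centre of a white ceramic soldering board, 160 mm (x) by 62 mm (y) by 14 mm (z), 0.11 to 0.18 kg; the boards are alike, and either face may be up
- bangle1_center (a point): centre of a brass bangle: closed oval band, outside 68 mm (x) by 54 mm (y), band 22 mm high (z, through the opening), 4 mm thick, 0.08 to 0.13 kg; starts lying flat on a board (some may be absent)
- bangle2_center (a point): centre of a brass bangle: closed oval band, outside 68 mm (x) by 54 mm (y), band 22 mm high (z, through the opening), 4 mm thick, 0.08 to 0.13 kg; starts lying flat on a board (some may be absent)
- bangle3_center (a point): centre of a brass bangle: closed oval band, outside 68 mm (x) by 54 mm (y), band 22 mm high (z, through the opening), 4 mm thick, 0.08 to 0.13 kg; starts lying flat on a board (some may be absent)
- bangle4_center (a point): centre of a brass bangle: closed oval band, outside 68 mm (x) by 54 mm (y), band 22 mm high (z, through the opening), 4 mm thick, 0.08 to 0.13 kg; starts lying flat on a board (some may be absent)
- bangle5_center (a point): centre of a brass bangle: closed oval band, outside 68 mm (x) by 54 mm (y), band 22 mm high (z, through the opening), 4 mm thick, 0.08 to 0.13 kg; starts lying flat on a board (some may be absent)
- bangle6_center (a point): centre of a brass bangle: closed oval band, outside 68 mm (x) by 54 mm (y), band 22 mm high (z, through the opening), 4 mm thick, 0.08 to 0.13 kg; starts lying flat on a board (some may be absent)
- pliers: pliers with orange handles, 170 mm long, lying on the bench; leave alone
- saw: piercing saw frame, 270 mm long, lying on the bench; leave alone
- bur_stand: blue block with burs, 90 x 60 x 35 mm with burs to 80 mm; leave alone
Not all that is in view belongs to the job. What is shaped like the part that bears bangle2_center but red is not meant.

How it is judged:
On the way, in this order (a step that is already met when the one before it is completed fails the run):
1. the whole lot of bangles lies at rest in the hopper, floor shut, the robot touching neither hopper nor bangles, for one second (x of bangle1_center in the frame of hopper_in between -0.072 and 0.072 m and y of bangle1_center in the frame of hopper_in between -0.077 and 0.077 m and z of bangle1_center in the frame of hopper_in between 0 and 0.072 m and linear speed of each of bangle1, bangle2, bangle3, bangle4, bangle5, bangle6 below 0.03 m/s and contact force between the fingers and bangle1 below 0.5 N and x of bangle2_center in the frame of hopper_in between -0.072 and 0.072 m and y of bangle2_center in the frame of hopper_in between -0.077 and 0.077 m and z of bangle2_center in the frame of hopper_in between 0 and 0.072 m and contact force between the fingers and bangle2 below 0.5 N and x of bangle3_center in the frame of hopper_in between -0.072 and 0.072 m and y of bangle3_center in the frame of hopper_in between -0.077 and 0.077 m and z of bangle3_center in the frame of hopper_in between 0 and 0.072 m and contact force between the fingers and bangle3 below 0.5 N and x of bangle4_center in the frame of hopper_in between -0.072 and 0.072 m and y of bangle4_center in the frame of hopper_in between -0.077 and 0.077 m and z of bangle4_center in the frame of hopper_in between 0 and 0.072 m and contact force between the fingers and bangle4 below 0.5 N and x of bangle5_center in the frame of hopper_in between -0.072 and 0.072 m and y of bangle5_center in the frame of hopper_in between -0.077 and 0.077 m and z of bangle5_center in the frame of hopper_in between 0 and 0.072 m and contact force between the fingers and bangle5 below 0.5 N and x of bangle6_center in the frame of hopper_in between -0.072 and 0.072 m and y of bangle6_center in the frame of hopper_in between -0.077 and 0.077 m and z of bangle6_center in the frame of hopper_in between 0 and 0.072 m and contact force between the fingers and bangle6 below 0.5 N and value of joint hopper_floor below 0.05 rad and value of joint floor_latch below 0.08 rad and contact force between each of the arm, the fingers and hopper below 0.5 N), for 1 s.
2. the floor has dropped open and all the bangles lie in the pan (x of bangle1_center in the frame of pan_in between -0.13 and 0.13 m and y of bangle1_center in the frame of pan_in between -0.11 and 0.11 m and z of bangle1_center in the frame of pan_in between 0 and 0.13 m and linear speed of each of bangle1, bangle2, bangle3, bangle4, bangle5, bangle6 below 0.05 m/s and x of bangle2_center in the frame of pan_in between -0.13 and 0.13 m and y of bangle2_center in the frame of pan_in between -0.11 and 0.11 m and z of bangle2_center in the frame of pan_in between 0 and 0.13 m and x of bangle3_center in the frame of pan_in between -0.13 and 0.13 m and y of bangle3_center in the frame of pan_in between -0.11 and 0.11 m and z of bangle3_center in the frame of pan_in between 0 and 0.13 m and x of bangle4_center in the frame of pan_in between -0.13 and 0.13 m and y of bangle4_center in the frame of pan_in between -0.11 and 0.11 m and z of bangle4_center in the frame of pan_in between 0 and 0.13 m and x of bangle5_center in the frame of pan_in between -0.13 and 0.13 m and y of bangle5_center in the frame of pan_in between -0.11 and 0.11 m and z of bangle5_center in the frame of pan_in between 0 and 0.13 m and x of bangle6_center in the frame of pan_in between -0.13 and 0.13 m and y of bangle6_center in the frame of pan_in between -0.11 and 0.11 m and z of bangle6_center in the frame of pan_in between 0 and 0.13 m and value of joint hopper_floor above 0.8 rad), for 0.3 s.
3. the floor is shut and latched again (value of joint hopper_floor below 0.05 rad and value of joint floor_latch below 0.08 rad), for 0.3 s.
At the end, for the whole second after the job is handed in: every bangle lies at rest in the pan; the hopper's floor is shut (under 0.05 rad) and its latch hooked (under 0.08 rad); every board lies flat on the pile on the firebrick, centred within 10 mm of the brick's centre and parallel to it within 0.12 rad, at rest (all of step 3 and x of bangle1_center in the frame of pan_in between -0.13 and 0.13 m and y of bangle1_center in the frame of pan_in between -0.11 and 0.11 m and z of bangle1_center in the frame of pan_in between 0 and 0.13 m and linear speed of each of bangle1, bangle2, bangle3, bangle4, bangle5, bangle6 below 0.05 m/s and x of bangle2_center in the frame of pan_in between -0.13 and 0.13 m and y of bangle2_center in the frame of pan_in between -0.11 and 0.11 m and z of bangle2_center in the frame of pan_in between 0 and 0.13 m and x of bangle3_center in the frame of pan_in between -0.13 and 0.13 m and y of bangle3_center in the frame of pan_in between -0.11 and 0.11 m and z of bangle3_center in the frame of pan_in between 0 and 0.13 m and x of bangle4_center in the frame of pan_in between -0.13 and 0.13 m and y of bangle4_center in the frame of pan_in between -0.11 and 0.11 m and z of bangle4_center in the frame of pan_in between 0 and 0.13 m and x of bangle5_center in the frame of pan_in between -0.13 and 0.13 m and y of bangle5_center in the frame of pan_in between -0.11 and 0.11 m and z of bangle5_center in the frame of pan_in between 0 and 0.13 m and x of bangle6_center in the frame of pan_in between -0.13 and 0.13 m and y of bangle6_center in the frame of pan_in between -0.11 and 0.11 m and z of bangle6_center in the frame of pan_in between 0 and 0.13 m and horizontal distance between each of board1_center, board2_center, board3_center and brick_top below 0.01 m and angle between the x axis of each of board1_center, board2_center, board3_center and the x axis of brick_top, either way round below 0.12 rad and angle between the z axis of each of board1_center, board2_center, board3_center and the z axis of brick_top, either way round below 0.06 rad and z of board1_center in the frame of brick_top between 0.004 and 0.045 m and linear speed of each of board1, board2, board3 below 0.02 m/s and z of board2_center in the frame of brick_top between 0.004 and 0.045 m and z of board3_center in the frame of brick_top between 0.004 and 0.045 m); the robot touches nothing.
It fails at once if the pair of pliers is moved by more than 30 mm (distance of pliers from where it was at the start of the episode above 0.03 m).
It fails at once if the saw is moved by more than 30 mm (distance of saw from where it was at the start of the episode above 0.03 m).
It fails at once if the bur stand is moved by more than 30 mm (distance of bur_stand from where it was at the start of the episode above 0.03 m).
Of bangle1, bangle2, bangle3, bangle4, bangle5, bangle6 only 3 to 5 are there at a start; the rules pass over those that are not, and their reading is None.
At some moment in a run one of bangle1, bangle2, bangle3, bangle4, bangle5, bangle6, board1, board2, board3 may be knocked a few centimetres aside while the robot is not near it.
Once in a run the grip may slacken for a moment while it holds something.
It also fails if it takes over 210 s, if anything falls off the work surface, if the arm or the gripper's body presses on something with over 40 N, if the wrist force passes 120 N, or if a joint passes its speed limit or range.

## Working session

There is one attempt and no reset: what is moved stays moved. The work goes in short steps, Python scripts to look and compute and a tool call to move; the robot and the scene stay as the last step left them, time stands still between calls to the robot, and variables do not carry over. Pictures are saved under pics/ and viewed, on a budget of 14 in all, crops included, one or two more only if the job needs it, and the job is handed in when it is done.

Besides the shell and the picture viewer there is one more tool, called after ">>>" as a command line: name --pt "numbers of a row" for each row, then --argument value for the rest. drive_tool: Moves the arm, as the interface text tells. Its arguments: {"type":"object","properties":{"plan":{"type":"array"},"newtons":{"type":"number"}},"required":["plan"]}

```bash
ls; mkdir -p pics
cat > h.py <<'E'
import numpy as np, cv2
from scipy.spatial.transform import Rotation as R
from station import monitor, vision
def shot(cam,name=None):
    d=vision.get_image(cam)
    if name: cv2.imwrite('pics/'+name+'.png',d['image'])
    return d
def rot(o):
    o=np.array(o,float)
    if o.shape==(3,3): return o
    return R.from_rotvec(o).as_matrix() if o.size==3 else R.from_quat(o).as_matrix()
def ray(d,u,v):
    p=np.array([(u-d['cx'])/d['fx'],-(v-d['cy'])/d['fy'],-1.])
    return np.array(d['position']),rot(d['orientation'])@p
def onz(d,u,v,z):
    o,r=ray(d,u,v); return o+r*(z-o[2])/r[2]
def proj(d,P):
    q=rot(d['orientation']).T@(np.array(P)-d['position'])
    return d['cx']+d['fx']*q[0]/-q[2], d['cy']+d['fy']*q[1]/q[2]
def tri(obs): # [(d,u,v)..]
    A=np.zeros((3,3));b=np.zeros(3)
    for d,u,v in obs:
        o,r=ray(d,u,v); r/=np.linalg.norm(r);M=np.eye(3)-np.outer(r,r);A+=M;b+=M@o
    return np.linalg.solve(A,b)
E
python3 - <<'E'
from h import *
import pickle
for c in ['scene','side','wrist']:
    d=shot(c,c+'0'); print(c,{k:d[k] for k in d if k!='image'})
    pickle.dump(d,open(c+'0.pkl','wb'))
a=cv2.imread('pics/scene0.png');b=cv2.imread('pics/side0.png')
print(monitor.sense())
E
```

```text
pics
scene {'fx': 459.479173431037, 'fy': 459.479173431037, 'cx': 256.2617581891514, 'cy': 192.32533868227793, 'position': array([ 1.43871269, -0.52867002,  1.27717969]), 'orientation': array([0.64464377, 0.39299896, 1.03590275])}
side {'fx': 416.21588860683454, 'fy': 416.21588860683454, 'cx': 265.42395422035713, 'cy': 190.50145256429812, 'position': array([ 0.29036637, -1.07772032,  1.34086246]), 'orientation': array([ 0.73073959, -0.10307232, -0.27904887])}
wrist {'fx': 315.12605444877016, 'fy': 315.12605444877016, 'cx': 254.17642071112925, 'cy': 195.03568275234753, 'position': array([0.21608303, 0.61751829, 0.37380397]), 'orientation': array([-0.25707023, -0.15906548,  1.11371787])}
{'t': 0.15, 'joint_positions': array([-0.85880007,  0.50166239, -0.42683025,  1.55117428,  0.22077882,
        1.13831349, -0.21032926]), 'joint_velocities': array([-0.00055011, -0.00234748, -0.0013618 , -0.00413634,  0.00059568,
       -0.00092303,  0.00058301]), 'joint_efforts': array([-6.48937901e-03, -5.70036614e+01, -5.82520545e+00, -2.81280595e+01,
        1.06240212e-02,  7.80960603e-03, -1.87588432e-05]), 'position': array([0.28181773, 0.58514661, 0.23049381]), 'ee_rot': array([-6.98978927e-01, -3.06241797e+00,  2.28614163e-03]), 'ft_force': array([-0.82538605, -0.0475761 , -0.01212031]), 'wrist_torque': array([-0.03353861, -0.0076274 , -0.02360007]), 'width': 0.08571701311711244}
```

View pics/scene0.png

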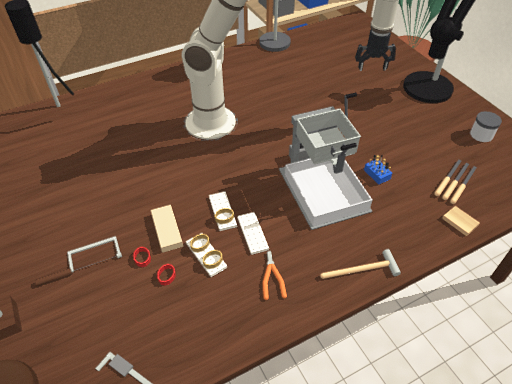

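View pics/side0.png

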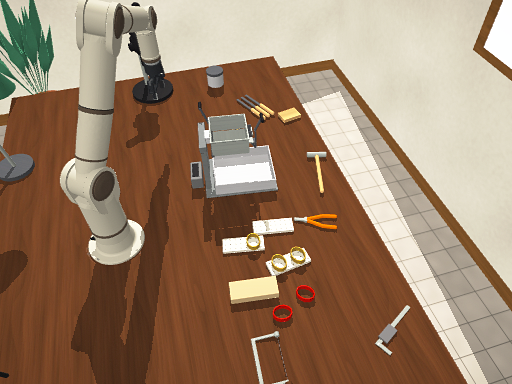

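Scene: brick (166,228), white boards (222,211) with one bangle, (253,233) empty and (206,255) with two. Brass bangles are at (225,215), (200,242) and (213,259). The red rings at (142,257) and (166,275) are decoys, and the wooden block at (460,220) is no brick. The hopper is at (325,135), with rods near (345,150) and (350,97). I'll check this in a close crop.

Run:
```python
from h import *
a=cv2.imread('pics/scene0.png')[190:290,120:300];b=cv2.imread('pics/side0.png')[210:325,215:345]
c=cv2.imread('pics/scene0.png')[80:230,270:400]; e=cv2.imread('pics/side0.png')[90:205,180:290]
f=lambda i:cv2.resize(i,(400,300),interpolation=cv2.INTER_CUBIC)
cv2.imwrite('pics/c1.png',np.vstack([np.hstack([f(a),f(b)]),np.hstack([f(c),f(e)])]))
```

```text
(no output)
```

View pics/c1.png

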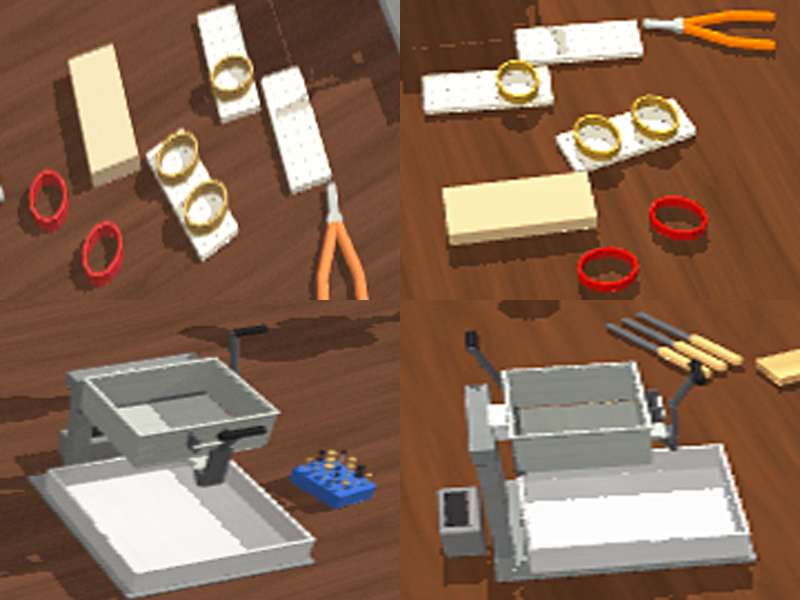

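```bash
cat > m0.py <<'E'
from h import *
import pickle
S=pickle.load(open('scene0.pkl','rb'));D=pickle.load(open('side0.pkl','rb'))
def blobs(im,lo,hi,roi,amin):
    hsv=cv2.cvtColor(im,cv2.COLOR_BGR2HSV);m=cv2.inRange(hsv,lo,hi);q=np.zeros_like(m);x0,y0,x1,y1=roi;q[y0:y1,x0:x1]=m[y0:y1,x0:x1]
    q=cv2.morphologyEx(q,cv2.MORPH_CLOSE,np.ones((3,3)))
    cs,_=cv2.findContours(q,cv2.RETR_EXTERNAL,cv2.CHAIN_APPROX_NONE)
    return [c for c in cs if cv2.contourArea(c)>amin]
if __name__=='__main__':
    for nm,d,roi in (('S',S,(130,185,300,285)),('D',D,(215,210,345,325))):
        for col,lo,hi in (('brass',(15,110,60),(32,255,255)),('cream',(18,30,150),(30,105,255)),('white',(0,0,150),(179,40,255))):
            for c in blobs(d['image'],lo,hi,roi,40):
                r=cv2.minAreaRect(c);z={'brass':.025,'cream':.032,'white':.014}[col]
                print(nm,col,cv2.contourArea(c),np.round(r[0],1),np.round(r[1],1),round(r[2]),'->',onz(d,*r[0],z).round(3))
    for u,v in ((294.4,119),(338,109),(361,135),(312,151.5)): print('rim',onz(S,u,v,.275).round(3))
    print('crank',tri([(S,351,95),(D,199.5,104.6)]).round(3),'latch',tri([(S,348.6,146.5),(D,262,117.6)]).round(3))
E
python3 m0.py
```

```text
S brass 253.5 [212.5 258.5] [15.7 21. ] 63 -> [ 0.65  -0.277  0.025]
S brass 239.0 [199.6 242.1] [16.9 18.9] 81 -> [ 0.572 -0.289  0.025]
S brass 208.5 [223.5 215. ] [19. 14.] 0 -> [ 0.505 -0.17   0.025]
S cream 289.0 [204.6 252.2] [40.1 18.8] 54 -> [ 0.621 -0.292  0.032]
S cream 846.0 [166.5 227.9] [43.4 21.3] 74 -> [ 0.47  -0.366  0.032]
S white 111.0 [215.7 267.4] [11.2 20.6] 63 -> [ 0.679 -0.28   0.014]
S white 76.0 [212.1 259.1] [ 7.5 14.8] 76 -> [ 0.645 -0.277  0.014]
S white 83.5 [204.9 252.7] [15.  18.6] 54 -> [ 0.611 -0.288  0.014]
S white 66.0 [199.3 242.6] [ 6.7 14.3] 63 -> [ 0.565 -0.288  0.014]
S white 93.5 [227.2 225. ] [ 8.7 17.8] 68 -> [ 0.542 -0.175  0.014]
S white 724.0 [255.2 239.3] [57.3 18.5] 68 -> [ 0.641 -0.117  0.014]
S white 49.5 [223.6 215.8] [ 5.7 13.3] 72 -> [ 0.5   -0.168  0.014]
S white 249.0 [219.3 201.8] [18.7 17.1] 72 -> [ 0.434 -0.155  0.014]
D brass 194.0 [278.5 262.5] [17. 15.] 90 -> [ 0.57  -0.292  0.025]
D brass 188.0 [297.5 254.6] [17.8 14.1] 79 -> [ 0.649 -0.28   0.025]
D brass 173.5 [252.5 241. ] [16. 13.] 90 -> [ 0.504 -0.172  0.025]
D brass 93.0 [321.5 220.5] [13. 29.] 90 -> [ 0.795 -0.156  0.025]
D cream 1083.0 [259.4 283.4] [36.6 66.2] 69 -> [ 0.478 -0.359  0.032]
D cream 214.5 [293.6 259.3] [15.9 30.1] 69 -> [ 0.626 -0.3    0.032]
D cream 165.5 [256.7 238.9] [23.8 71.1] 58 -> [ 0.521 -0.172  0.032]
D white 516.5 [288.1 261.7] [15.7 42.9] 69 -> [ 0.608 -0.293  0.014]
D white 1019.5 [264.5 234.6] [29.3 86. ] 84 -> [ 0.559 -0.148  0.014]
rim [0.429 0.144 0.275]
rim [0.454 0.304 0.275]
rim [0.6   0.294 0.275]
rim [0.591 0.112 0.275]
crank [0.433 0.37  0.297] latch [0.654 0.2   0.307]
```

```bash
cat >> h.py <<'E'
def down(yaw): # tool y axis (closing line) at world angle yaw(deg), z down
    c,s=np.cos(np.radians(yaw)),np.sin(np.radians(yaw))
    y=np.array([c,s,0]);z=np.array([0,0,-1.]);return np.column_stack([np.cross(y,z),y,z])
def steps(targets,start=None):
    """targets: (x,y,z,yawdeg of closing line); prints each call's shift/turn from the one before"""
    if start is None:
        s=monitor.sense();p=np.array(s['position']);r=rot(s['ee_rot'])
    else: p=np.array(start[:3]);r=down(start[3])
    for t in targets:
        q=down(t[3]); d=r.T@(np.array(t[:3])-p)*1000; a=R.from_matrix(r.T@q).as_rotvec(degrees=True)
        if np.linalg.norm(a)>90.01:
            q=down(t[3]+180);a=R.from_matrix(r.T@q).as_rotvec(degrees=True)
        print(t,'->',d.round(1),a.round(1),'rows',int(np.ceil(max(np.linalg.norm(d)/50,np.linalg.norm(a)/8.59))))
        p=np.array(t[:3]);r=q
E
python3 - <<'E'
from h import *
s=monitor.sense();m=rot(s['ee_rot']);print(m.round(3),'yaw',np.degrees(np.arctan2(m[1,1],m[0,1])))
y=np.degrees(np.arctan2(m[1,1],m[0,1]))
steps([(.30,.56,.45,y),(.45,.1,.45,y),(.5,-.20,.40,y)])
E
```

```text
[[-0.901  0.434 -0.001]
 [ 0.434  0.901 -0.001]
 [ 0.    -0.002 -1.   ]] yaw 64.28564644199702
(0.3, 0.56, 0.45, np.float64(64.28564644199702)) -> [ -27.3  -15.1 -219.5] [-0.1 -0.  -0. ] rows 5
(0.45, 0.1, 0.45, np.float64(64.28564644199702)) -> [-334.7 -349.4    0. ] [0. 0. 0.] rows 10
(0.5, -0.2, 0.4, np.float64(64.28564644199702)) -> [-175.2 -248.6   50. ] [0. 0. 0.] rows 7
```

>>> drive_tool --pt "-27 -15 -220 0 0 0 85" --pt "-27 -15 -220 0 0 0 85" --pt "-27 -15 -220 0 0 0 85" --pt "-27 -15 -220 0 0 0 85" --pt "-27 -15 -220 0 0 0 85"

```text
t: 0.65
position: [0.3006, 0.561, 0.457]
ee_rot: [0.7, 3.06, 0.011]
ft_force: [0.6, 0.9, 0.1]
width: 0.085
```

>>> drive_tool --pt "-335 -349 0 0 0 0 85" --pt "-335 -349 0 0 0 0 85" --pt "-335 -349 0 0 0 0 85" --pt "-335 -349 0 0 0 0 85" --pt "-335 -349 0 0 0 0 85" --pt "-335 -349 0 0 0 0 85" --pt "-335 -349 0 0 0 0 85" --pt "-335 -349 0 0 0 0 85" --pt "-335 -349 0 0 0 0 85" --pt "-335 -349 0 0 0 0 85"

```text
t: 1.65
position: [0.4507, 0.0965, 0.4513]
ee_rot: [0.705, 3.061, -0.001]
ft_force: [1.2, 0.3, 0.5]
width: 0.0851
```

Run:
```python
from h import *
import pickle
s=monitor.sense();print(s['t'],s['position'],s['ee_rot'],s['ft_force'])
d=shot('wrist','w1');pickle.dump(d,open('w1.pkl','wb'));print(d['position'])
for n,p in (('hop',(.519,.214,.275)),('crank',(.433,.37,.297)),('latch',(.654,.2,.307))): print(n,proj(d,p))
```

```text
1.65 [0.45069557 0.09651176 0.45125649] [ 7.05125434e-01  3.06099245e+00 -1.35172291e-03] [1.17189748 0.30604354 0.50156684]
[0.38496169 0.12915948 0.59466006]
hop (np.float64(383.3142544310647), np.float64(184.83687613250754))
crank (np.float64(534.2462401166487), np.float64(25.355889938521614))
latch (np.float64(424.9170188423592), np.float64(308.3795595456896))
```

View pics/w1.png

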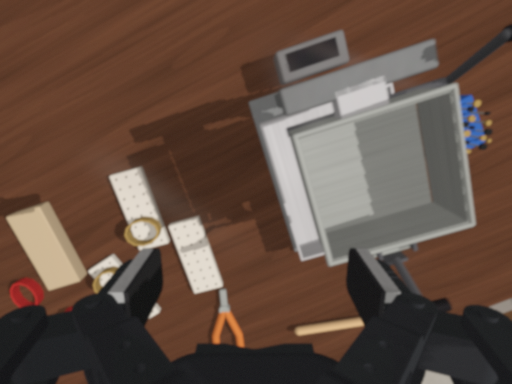

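The wrist view shows the hopper rim corners at about (293,129), (458,83), (475,222) and (328,264). The floor is shut, and there are three boards, the brick and the bangles at the left.

Run:
```python
from h import *
import pickle
d=pickle.load(open('w1.pkl','rb'))
c=[(293,129),(458,83),(475,222),(328,264)]
P=np.array([onz(d,u,v,.275) for u,v in c]);print(P.round(3),P.mean(0).round(3))
for i in range(4):
    e=P[(i+1)%4]-P[i];print(np.linalg.norm(e).round(3),np.degrees(np.arctan2(e[1],e[0])).round(1))
# height check: rim corners seen in the scene view
S=pickle.load(open('scene0.pkl','rb'))
for a,b in zip([(294.4,119),(338,109),(361,135),(312,151.5)],[c[0],c[1],c[2],c[3]]): print(tri([(S,*a),(d,*b)]).round(3))
# coarse objects
for n,p in (('A',(.650,-.278,.025)),('B',(.571,-.290,.025)),('C',(.5045,-.171,.025)),('brick',(.473,-.362,.032))): print(n,np.round(proj(d,p)))
for n,u,v in (('C',143,232),('brickcorner',8,217),('b2',(45),203),('b3',84,270),('b4',50,289)): print(n,onz(d,u,v,.025 if n=='C' else .032).round(3))
for u,v in ((169,223),(198,217),(221,285),(194,293)): print('board2',onz(d,u,v,.014).round(3))
y=64.3
steps([(.56,-.18,.33,y),(.56,-.18,.33,13)])
```

```text
[[0.425 0.152 0.275]
 [0.455 0.312 0.275]
 [0.602 0.289 0.275]
 [0.579 0.127 0.275]] [0.515 0.22  0.275]
0.162 79.5
0.149 -8.6
0.164 -97.9
0.156 170.7
[0.425 0.15  0.27 ]
[0.454 0.308 0.276]
[0.602 0.291 0.277]
[0.583 0.123 0.265]
A [136. 308.]
B [110. 280.]
C [143. 230.]
brick [ 51. 257.]
C [ 0.509 -0.173  0.025]
brickcorner [ 0.368 -0.384  0.032]
b2 [ 0.376 -0.304  0.032]
b3 [ 0.526 -0.319  0.032]
b4 [ 0.532 -0.407  0.032]
board2 [ 0.517 -0.123  0.014]
board2 [ 0.531 -0.065  0.014]
board2 [ 0.686 -0.095  0.014]
board2 [ 0.678 -0.156  0.014]
(0.56, -0.18, 0.33, 64.3) -> [-216.6 -194.8  122.1] [-0.2  0.1 -0.6] rows 7
(0.56, -0.18, 0.33, 13) -> [0. 0. 0.] [ 0.   0.  51.3] rows 6
```

Run:
```python
from h import *
steps([(.74,-.30,.30,64.3)])
```

```text
(0.74, -0.3, 0.3, 64.3) -> [-431.1 -222.5  152.7] [-0.2  0.1 -0.6] rows 11
```

>>> drive_tool --pt "-431 -222 152 0 0 0 85" --pt "-431 -222 152 0 0 0 85" --pt "-431 -222 152 0 0 0 85" --pt "-431 -222 152 0 0 0 85" --pt "-431 -222 152 0 0 0 85" --pt "-431 -222 152 0 0 0 85" --pt "-431 -222 152 0 0 0 85" --pt "-431 -222 152 0 0 0 85" --pt "-431 -222 152 0 0 0 85" --pt "-431 -222 152 0 0 0 85"

```text
t: 2.7
position: [0.7386, -0.281, 0.3004]
ee_rot: [-0.698, -3.062, -0.001]
ft_force: [1.3, 0.0, 0.7]
width: 0.0848
```

>>> drive_tool --pt "0 0 0 0 0 0 85" --pt "0 0 0 0 0 0 85"

```text
t: 2.9
position: [0.7368, -0.2809, 0.2973]
ee_rot: [-0.7, -3.056, -0.001]
ft_force: [-0.0, 0.3, 0.6]
width: 0.0846
```

```bash
cat > look.py <<'E'
from h import *
import pickle,sys
n=sys.argv[1];s=monitor.sense();m=rot(s['ee_rot']);print('t',s['t'],s['position'].round(4),'yaw',np.degrees(np.arctan2(m[1,1],m[0,1])).round(1),'w',round(s['width'],4))
d=shot('wrist',n);pickle.dump(d,open(n+'.pkl','wb'));im=d['image'];hsv=cv2.cvtColor(im,cv2.COLOR_BGR2HSV)
def rects(m,amin,z,tag):
    cs,_=cv2.findContours(m,cv2.RETR_EXTERNAL,cv2.CHAIN_APPROX_NONE)
    for c in cs:
        if cv2.contourArea(c)<amin: continue
        W=np.array([onz(d,*p[0],z)[:2] for p in c],np.float32)*1000
        (x,y),(w,h),a=cv2.minAreaRect(W)
        if w<h: w,h,a=h,w,a+90
        a=(a+90)%180-90
        print(tag,'px',c[:,0].mean(0).round(),'xy',round(x/1000,4),round(y/1000,4),'size',round(w),round(h),'long axis',round(a,1))
k=np.ones((3,3),np.uint8)
brass=cv2.morphologyEx(cv2.inRange(hsv,(15,110,60),(34,255,255)),cv2.MORPH_CLOSE,k)
white=cv2.inRange(hsv,(0,0,165),(179,45,255))
rects(brass,150,.036,'brass');
rects(cv2.morphologyEx(cv2.bitwise_or(white,brass),cv2.MORPH_CLOSE,np.ones((7,7))),1500,.014,'board')
rects(cv2.inRange(hsv,(18,46,100),(30,109,255)),1500,.032,'brick')
E
python3 look.py w2
```

```text
t 2.9 [ 0.7368 -0.2809  0.2973] yaw 64.2 w 0.0846
brass px [221.  92.] xy 0.6451 -0.2799 size 69 40 long axis -77.1
brass px [187.  40.] xy 0.5736 -0.2898 size 69 52 long axis -75.7
board px [306. 329.] xy 1.0389 -0.3355 size 187 100 long axis -89.5
board px [465. 271.] xy 1.0379 -0.0755 size 174 102 long axis 89.8
board px [349.  52.] xy 0.6712 -0.1218 size 150 65 long axis -10.0
board px [205.  68.] xy 0.6099 -0.286 size 164 73 long axis 8.4
brick px [225. 101.] xy 0.6516 -0.2781 size 59 49 long axis -85.8
brick px [101.  27.] xy 0.5102 -0.3687 size 76 69 long axis 81.8
```

View pics/w2.png

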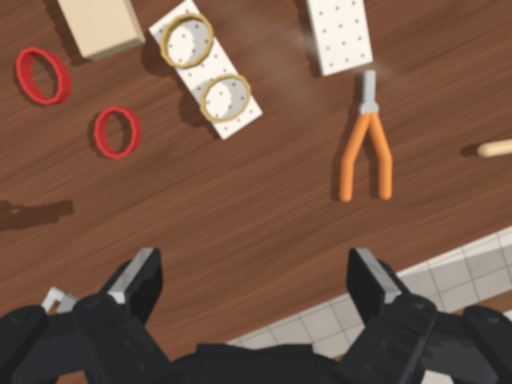

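The view shows bangle A (225,98), bangle B (187,40), an empty board end (340,40), the brick end (100,25), red rings at (43,76) and (117,132), and the pliers (370,140). I'll turn the tool to the board's direction and look from nearer.

Run:
```python
from h import *
steps([(.61,-.40,.25,8)])
print(monitor.sense()['joint_positions'].round(2))
```

```text
(0.61, -0.4, 0.25, 8) -> [  62.5 -164.    50.3] [-0.  -0.1 56.3] rows 7
[ 0.25  0.7   0.15  1.04 -0.1   1.41  1.5 ]
```

>>> drive_tool --pt "62 -164 50 0 0 56 80" --pt "62 -164 50 0 0 56 80" --pt "62 -164 50 0 0 56 80" --pt "62 -164 50 0 0 56 80" --pt "62 -164 50 0 0 56 80" --pt "62 -164 50 0 0 56 80" --pt "62 -164 50 0 0 56 70" --pt "62 -164 50 0 0 56 70" --pt "62 -164 50 0 0 56 70" --pt "62 -164 50 0 0 56 70"

```text
t: 3.95
position: [0.6112, -0.4002, 0.253]
ee_rot: [2.051, 2.378, 0.002]
ft_force: [-0.1, 0.2, 0.1]
width: 0.0697
```

```bash
sed -i 's/(15,110,60),(34,255,255)/(14,80,50),(34,255,255)/; s/(18,46,100),(30,109,255)/(18,46,100),(30,79,255)/' look.py; python3 look.py w3
```

```text
t 3.95 [ 0.6112 -0.4002  0.253 ] yaw 8.5 w 0.0697
brass px [305.  69.] xy 0.648 -0.2847 size 79 53 long axis 76.2
brass px [233.  60.] xy 0.5715 -0.2904 size 69 51 long axis -72.0
board px [271.  65.] xy 0.6109 -0.2893 size 161 88 long axis 7.4
brick px [122. 114.] xy 0.4558 -0.3638 size 170 71 long axis -7.9
```

View pics/w3.png

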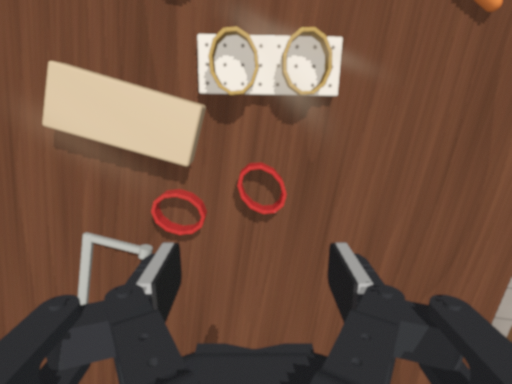

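The board lies at (270,65) with B at (233,61) and A at (307,61), long axes nearly vertical in the picture. The brick top is at (122,114), the red rings at (178,212) and (262,189), and the saw is at the lower left.

Run:
```python
from h import *
import pickle
L=lambda n:pickle.load(open(n+'.pkl','rb'))
S,D,w3=L('scene0'),L('side0'),L('w3')
A=tri([(S,212.5,258.5),(D,297.5,254.6),(w3,307,61)]);B=tri([(S,199.6,242.1),(D,278.5,262.5),(w3,233,61)])
print(A.round(4),B.round(4),onz(w3,307,61,.03).round(4),onz(w3,233,61,.03).round(4))
# brick top corners
cs=[(50,62),(204,104)]
print(tri([(S,151.5,211.5),(w3,50,62)]).round(3))
a=.649;b=-.283
steps([(.651,-.283,.25,8.5),(.651,-.283,.10,8.5),(.651,-.283,.014,8.5),(.651,-.283,.12,8.5)])
```

```text
[ 0.6499 -0.2775  0.023 ] [ 0.5704 -0.2891  0.022 ] [ 0.65   -0.2778  0.03  ] [ 0.5712 -0.2895  0.03  ]
[ 0.286 -0.345 -0.096]
(0.651, -0.283, 0.25, 8.5) -> [110.4  56.8   2.7] [ 0.1  0.  -0.1] rows 3
(0.651, -0.283, 0.1, 8.5) -> [  0.   0. 150.] [0. 0. 0.] rows 3
(0.651, -0.283, 0.014, 8.5) -> [ 0.  0. 86.] [0. 0. 0.] rows 2
(0.651, -0.283, 0.12, 8.5) -> [   0.    0. -106.] [0. 0. 0.] rows 3
```

>>> drive_tool --pt "115 58 3 0 0 0 70" --pt "115 58 3 0 0 0 70" --pt "115 58 3 0 0 0 70" --pt "115 58 3 0 0 0 70" --pt "115 58 153 0 0 0 70" --pt "115 58 193 0 0 0 70" --pt "115 58 193 0 0 0 70" --pt "115 58 193 0 0 0 70" --pt "115 58 193 0 0 0 70"

```text
t: 4.9
position: [0.6458, -0.2772, 0.0514]
ee_rot: [-2.047, -2.367, 0.007]
ft_force: [-0.9, 1.2, -0.9]
width: 0.0699
```

>>> drive_tool --pt "0 0 23 0 0 0 70" --pt "0 0 46 0 0 0 70" --pt "0 0 46 0 0 0 70"

```text
t: 5.2
position: [0.6502, -0.279, 0.012]
ee_rot: [-2.053, -2.374, 0.002]
ft_force: [-0.3, -0.1, -0.3]
width: 0.0697
```

>>> drive_tool --newtons 40 --pt "0 0 0 0 0 0 48" --pt "0 0 0 0 0 0 48" --pt "0 0 0 0 0 0 48" --pt "0 0 0 0 0 0 48" --pt "0 0 0 0 0 0 48" --pt "0 0 -30 0 0 0 48" --pt "0 0 -80 0 0 0 48" --pt "0 0 -130 0 0 0 48" --pt "0 0 -130 0 0 0 48"

```text
t: 6.1
position: [0.6567, -0.2818, 0.1529]
ee_rot: [2.046, 2.365, 0.008]
ft_force: [0.4, -1.5, 0.3]
width: 0.0512
```

Run:
```python
from h import *
steps([(.60,-.1,.36,-9.5),(.509,.1835,.36,-9.5),(.509,.1835,.235,-9.5),(.509,.1835,.36,-9.5),(.571,-.15,.30,8.5),(.571,-.2895,.09,8.5),(.571,-.2895,.012,8.5)])
```

```text
(0.6, -0.1, 0.36, -9.5) -> [ 186.4  -27.1 -209. ] [ 0.8  0.3 17.8] rows 6
(0.509, 0.1835, 0.36, -9.5) -> [ 264.6 -136.5    0. ] [0. 0. 0.] rows 6
(0.509, 0.1835, 0.235, -9.5) -> [  0.   0. 125.] [0. 0. 0.] rows 3
(0.509, 0.1835, 0.36, -9.5) -> [   0.    0. -125.] [0. 0. 0.] rows 3
(0.571, -0.15, 0.3, 8.5) -> [-318.7  116.2   60. ] [  0.   0. -18.] rows 7
(0.571, -0.2895, 0.09, 8.5) -> [-138.   -20.6  210. ] [0. 0. 0.] rows 6
(0.571, -0.2895, 0.012, 8.5) -> [ 0.  0. 78.] [0. 0. 0.] rows 2
```

>>> drive_tool --pt "187 -27 -215 0 0 18 48" --pt "187 -27 -215 0 0 18 48" --pt "187 -27 -215 0 0 18 48" --pt "187 -27 -215 0 0 18 48" --pt "187 -27 -215 0 0 18 48" --pt "187 -27 -215 0 0 18 48" --pt "187 -27 -215 0 0 18 48"

```text
t: 6.8
position: [0.5998, -0.0933, 0.3634]
ee_rot: [2.392, 2.03, 0.014]
ft_force: [-0.1, -1.0, -1.1]
width: 0.0516
```

>>> drive_tool --pt "265 -136 0 0 0 0 48" --pt "265 -136 0 0 0 0 48" --pt "265 -136 0 0 0 0 48" --pt "265 -136 0 0 0 0 48" --pt "265 -136 0 0 0 0 48" --pt "265 -136 0 0 0 0 48" --pt "265 -136 0 0 0 0 48" --pt "265 -136 0 0 0 0 48" --pt "265 -136 0 0 0 0 48"

```text
t: 7.7
position: [0.5089, 0.1843, 0.3572]
ee_rot: [2.404, 2.022, -0.002]
ft_force: [-0.7, -0.1, -0.6]
width: 0.0518
```

```bash
python3 look.py w4
python3 - <<'E'
from h import *
steps([(.509,.1835,.235,-9.5)])
import pickle
d=pickle.load(open('w4.pkl','rb'))
for n,x,y in (('c1',-.074,-.079),('c2',-.074,.079),('c3',.074,.079),('c4',.074,-.079)):
    a=np.radians(-9.5);print(n,np.round(proj(d,(.515+x*np.cos(a)-y*np.sin(a),.22+x*np.sin(a)+y*np.cos(a),.275))))
E
```

```text
t 7.7 [0.5089 0.1843 0.3572] yaw -9.9 w 0.0518
brass px [258. 273.] xy 0.4727 -0.0123 size 290 201 long axis 79.5
brass px [499. 172.] xy 0.8667 0.0909 size 172 25 long axis 74.7
board px [ 27. 284.] xy 0.0732 0.0199 size 159 66 long axis -80.0
board px [258. 275.] xy 0.47 -0.0284 size 310 214 long axis 84.9
(0.509, 0.1835, 0.235, -9.5) -> [ -0.4   0.  122.4] [ 0.   0.1 -0.4] rows 3
c1 [163. 255.]
c2 [141.  35.]
c3 [369.  33.]
c4 [350. 254.]
```

View pics/w4.png

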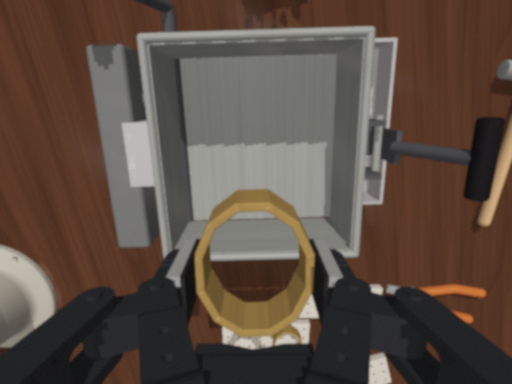

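The rim corners match the prediction to within about 5 px (for example (374,28) against (369,33)). The held bangle is at (256,265) and the latch rod at (487,158), so I release here.

>>> drive_tool --pt "0 0 122 0 0 0 48" --pt "0 0 122 0 0 0 48" --pt "0 0 122 0 0 0 48" --pt "0 0 122 0 0 0 48" --pt "0 0 122 0 0 0 64" --pt "0 0 122 0 0 0 64" --pt "0 0 122 0 0 0 64" --pt "0 0 0 0 0 0 64" --pt "0 0 0 0 0 0 70" --pt "0 0 0 0 0 0 70"

```text
t: 8.75
position: [0.5107, 0.187, 0.3643]
ee_rot: [2.4, 2.024, 0.014]
ft_force: [0.2, -0.5, -0.1]
width: 0.0698
```

>>> drive_tool --pt "-319 116 60 0 0 -18 70" --pt "-319 116 60 0 0 -18 70" --pt "-319 116 60 0 0 -18 70" --pt "-319 116 60 0 0 -18 70" --pt "-319 116 60 0 0 -18 70" --pt "-319 116 60 0 0 -18 70" --pt "-319 116 60 0 0 -18 70" --pt "-319 116 60 0 0 -18 70" --pt "-319 116 60 0 0 -18 70"

```text
t: 9.65
position: [0.5689, -0.15, 0.2985]
ee_rot: [2.059, 2.371, 0.0]
ft_force: [0.8, 1.0, 0.3]
width: 0.07
```

```bash
python3 look.py w5;  python3 - <<'E'
from h import *
import pickle
d=pickle.load(open('w5.pkl','rb'))
print(np.round(proj(d,(.571,-.2895,.03))),np.round(proj(d,(.5045,-.171,.03))))
D=shot('side','s1');cv2.imwrite('pics/s1c.png',np.hstack([cv2.resize(D['image'][90:310,180:345],(450,600)),cv2.resize(d['image'],(350,262)) if 0 else np.zeros((600,1,3),np.uint8)]))
steps([(.571,-.2895,.09,8.5)])
E
```

```text
t 9.65 [ 0.5689 -0.15    0.2985] yaw 8.0 w 0.07
brass px [243. 255.] xy 0.5707 -0.288 size 76 50 long axis -81.7
brass px [206. 169.] xy 0.5064 -0.1697 size 71 51 long axis 81.6
brass px [505.  58.] xy 0.8421 0.0134 size 41 22 long axis -68.9
board px [235. 271.] xy 0.5659 -0.3169 size 277 132 long axis 36.5
board px [180. 155.] xy 0.4675 -0.1666 size 161 77 long axis -10.5
board px [285. 130.] xy 0.6049 -0.1093 size 161 63 long axis -10.1
brick px [197. 290.] xy 0.5083 -0.3633 size 86 59 long axis 81.3
[243. 255.] [205. 168.]
(0.571, -0.2895, 0.09, 8.5) -> [-142.2  -19.6  208.4] [ 0.1 -0.  -0.1] rows 6
```

View pics/s1c.png

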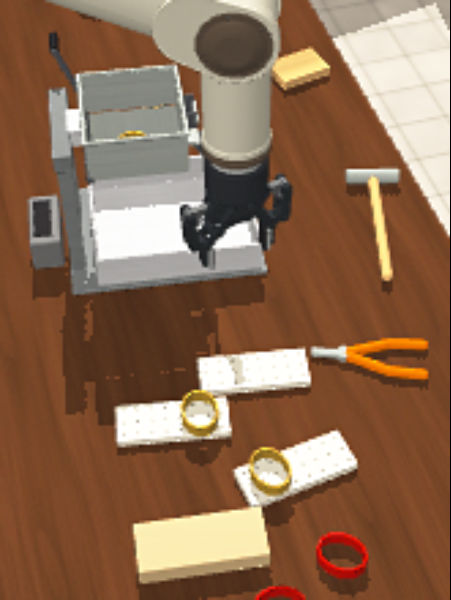

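Bangle A lies in the hopper (brass at (132,133)); B and C are unmoved. Now B.

>>> drive_tool --pt "-142 -19 190 0 0 0 72" --pt "-142 -19 190 0 0 0 72" --pt "-142 -19 190 0 0 0 72" --pt "-142 -19 190 0 0 0 72" --pt "-142 -19 190 0 0 0 72" --pt "-142 -19 240 0 0 0 72" --pt "-142 -19 286 0 0 0 72" --pt "-142 -19 286 0 0 0 72" --pt "-142 -19 286 0 0 0 72"

```text
t: 10.65
position: [0.5719, -0.2882, 0.0113]
ee_rot: [-2.05, -2.379, -0.002]
ft_force: [-0.1, -0.7, -0.5]
width: 0.072
```

>>> drive_tool --newtons 40 --pt "0 0 0 0 0 0 48" --pt "0 0 0 0 0 0 48" --pt "0 0 0 0 0 0 48" --pt "0 0 0 0 0 0 48" --pt "0 0 0 0 0 0 48" --pt "0 0 -30 0 0 0 48" --pt "0 0 -80 0 0 0 48" --pt "0 0 -130 0 0 0 48" --pt "0 0 -130 0 0 0 48"

```text
t: 11.55
position: [0.5749, -0.2939, 0.1497]
ee_rot: [2.047, 2.366, 0.006]
ft_force: [0.9, -0.9, -0.5]
width: 0.0523
```

Run:
```python
from h import *
steps([(.56,-.1,.36,-9.5),(.521,.2565,.36,-9.5),(.521,.2565,.235,-9.5),(.521,.2565,.36,-9.5),(.5055,-.07,.30,-9),(.5055,-.170,.11,-9),(.5055,-.170,.013,-9),])
```

```text
(0.56, -0.1, 0.36, -9.5) -> [ 192.5   15.5 -211.6] [ 0.7  0.3 17.8] rows 6
(0.521, 0.2565, 0.36, -9.5) -> [345.2 -97.3   0. ] [0. 0. 0.] rows 8
(0.521, 0.2565, 0.235, -9.5) -> [  0.   0. 125.] [0. 0. 0.] rows 3
(0.521, 0.2565, 0.36, -9.5) -> [   0.    0. -125.] [0. 0. 0.] rows 3
(0.5055, -0.07, 0.3, -9) -> [-324.6   38.6   60. ] [ 0.   0.  -0.5] rows 7
(0.5055, -0.17, 0.11, -9) -> [-98.8  15.6 190. ] [0. 0. 0.] rows 5
(0.5055, -0.17, 0.013, -9) -> [ 0.  0. 97.] [0. 0. 0.] rows 2
```

>>> drive_tool --pt "187 17 -219 0 0 18 48" --pt "187 17 -219 0 0 18 48" --pt "187 17 -219 0 0 18 48" --pt "187 17 -219 0 0 18 48" --pt "187 17 -219 0 0 18 48" --pt "187 17 -219 0 0 18 48" --pt "187 17 -219 0 0 18 48"

```text
t: 12.25
position: [0.5629, -0.0987, 0.3649]
ee_rot: [2.392, 2.032, 0.012]
ft_force: [1.1, 0.5, -0.0]
width: 0.0521
```

>>> drive_tool --pt "345 -97 0 0 0 0 48" --pt "345 -97 0 0 0 0 48" --pt "345 -97 0 0 0 0 48" --pt "345 -97 0 0 0 0 48" --pt "345 -97 0 0 0 0 48" --pt "345 -97 0 0 0 0 48" --pt "345 -97 0 0 0 0 48" --pt "345 -97 0 0 0 0 48" --pt "345 -97 0 0 0 0 48" --pt "345 -97 0 0 0 0 48"

```text
t: 13.25
position: [0.5234, 0.2508, 0.3597]
ee_rot: [2.403, 2.022, -0.003]
ft_force: [0.0, -1.0, -2.3]
width: 0.052
```

Run:
```python
from h import *
s=monitor.sense();print(s['width'],s['t'],s['ft_force'])
steps([(.521,.2565,.235,-9.5)])
shot('wrist','w6')
```

```text
0.05196488361341327 13.25 [ 0.03923711 -0.95141299 -2.26082164]
(0.521, 0.2565, 0.235, -9.5) -> [  5.5  -3.2 124.6] [-0.   0.1 -0.3] rows 3
```

View pics/w6.png

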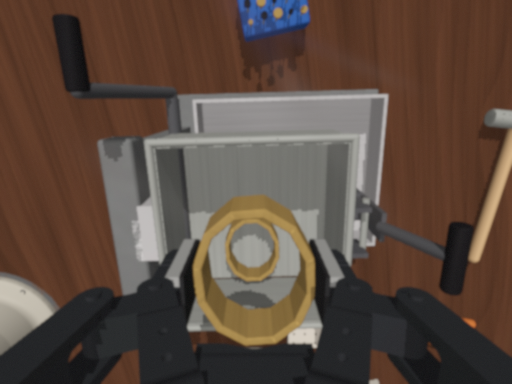

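B is held at (254,268), A lies on the floor at (252,245), the crank rod is at (70,53) and the latch rod at (457,258). I release B and go on to C.

>>> drive_tool --pt "5 -3 119 0 0 0 48" --pt "5 -3 119 0 0 0 48" --pt "5 -3 119 0 0 0 48" --pt "5 -3 119 0 0 0 48" --pt "5 -3 119 0 0 0 64" --pt "5 -3 119 0 0 0 64" --pt "5 -3 119 0 0 0 64" --pt "5 -3 0 0 0 0 64" --pt "5 -3 0 0 0 0 72" --pt "5 -3 0 0 0 0 72"

```text
t: 14.3
position: [0.5234, 0.2592, 0.3679]
ee_rot: [2.401, 2.024, 0.016]
ft_force: [0.4, 1.0, -0.7]
width: 0.0718
```

>>> drive_tool --pt "-325 39 60 0 0 0 72" --pt "-325 39 60 0 0 0 72" --pt "-325 39 60 0 0 0 72" --pt "-325 39 60 0 0 0 72" --pt "-325 39 60 0 0 0 72" --pt "-325 39 60 0 0 0 72" --pt "-325 39 60 0 0 0 72" --pt "-325 39 60 0 0 0 72" --pt "-325 39 60 0 0 0 72"

```text
t: 15.2
position: [0.505, -0.0691, 0.3018]
ee_rot: [2.403, 2.022, 0.003]
ft_force: [1.6, 1.0, -1.1]
width: 0.072
```

```bash
python3 look.py w7
python3 - <<'E'
from h import *
steps([(.5055,-.170,.11,-9),(.5055,-.170,.013,-9)])
E
```

```text
t 15.2 [ 0.505  -0.0691  0.3018] yaw -9.8 w 0.072
brass px [268. 230.] xy 0.5066 -0.1683 size 74 51 long axis 80.1
board px [274. 310.] xy 0.4796 -0.3303 size 236 130 long axis 7.5
board px [287. 197.] xy 0.5372 -0.1357 size 311 132 long axis 20.5
brick px [250. 329.] xy 0.4573 -0.3391 size 166 59 long axis -8.7
(0.5055, -0.17, 0.11, -9) -> [-101.    17.2  191.6] [ 0.1 -0.1 -0.7] rows 5
(0.5055, -0.17, 0.013, -9) -> [ 0.  0. 97.] [0. 0. 0.] rows 2
```

>>> drive_tool --pt "-101 17 192 0 0 0 72" --pt "-101 17 192 0 0 0 72" --pt "-101 17 192 0 0 0 72" --pt "-101 17 192 0 0 0 72" --pt "-101 17 192 0 0 0 72" --pt "-101 17 242 0 0 0 72" --pt "-101 17 289 0 0 0 72" --pt "-101 17 289 0 0 0 72" --pt "-101 17 289 0 0 0 72"

```text
t: 16.15
position: [0.5051, -0.1689, 0.0108]
ee_rot: [-2.397, -2.028, 0.0]
ft_force: [0.2, 0.2, 0.5]
width: 0.0716
```

>>> drive_tool --newtons 40 --pt "0 0 0 0 0 0 48" --pt "0 0 0 0 0 0 48" --pt "0 0 0 0 0 0 48" --pt "0 0 0 0 0 0 48" --pt "0 0 0 0 0 0 48" --pt "0 0 -50 0 0 0 48" --pt "0 0 -100 0 0 0 48" --pt "0 0 -150 0 0 0 48" --pt "0 0 -150 0 0 0 48" --pt "0 0 -150 0 0 0 48"

```text
t: 17.15
position: [0.5049, -0.1708, 0.163]
ee_rot: [2.4, 2.025, 0.004]
ft_force: [-0.1, 1.4, -2.2]
width: 0.0511
```

Run:
```python
from h import *
steps([(.49,.0,.37,-9.5),(.515,.215,.37,-9.5)])
```

```text
(0.49, 0.0, 0.37, -9.5) -> [ 166.   -42.8 -207. ] [ 0.2 -0.  -0.2] rows 6
(0.515, 0.215, 0.37, -9.5) -> [216.2 -10.8   0. ] [0. 0. 0.] rows 5
```

>>> drive_tool --pt "165 -42 -208 0 0 0 48" --pt "165 -42 -208 0 0 0 48" --pt "165 -42 -208 0 0 0 48" --pt "165 -42 -208 0 0 0 48" --pt "165 -42 -208 0 0 0 48" --pt "165 -42 -208 0 0 0 48" --pt "165 -42 -208 0 0 0 48"

```text
t: 17.85
position: [0.4911, 0.0016, 0.3701]
ee_rot: [-2.396, -2.031, -0.003]
ft_force: [0.7, -0.7, -1.4]
width: 0.0517
```

>>> drive_tool --pt "216 -11 0 0 0 0 48" --pt "216 -11 0 0 0 0 48" --pt "216 -11 0 0 0 0 48" --pt "216 -11 0 0 0 0 48" --pt "216 -11 0 0 0 0 48" --pt "216 -11 0 0 0 0 48" --pt "216 -11 0 0 0 0 48" --pt "216 -11 0 0 0 0 48"

```text
t: 18.65
position: [0.5165, 0.2104, 0.3686]
ee_rot: [2.405, 2.02, -0.004]
ft_force: [1.0, 0.3, -1.4]
width: 0.0518
```

Run:
```python
from h import *
s=monitor.sense();print(s['width'],s['t'],s['position'])
steps([(.515,.215,.26,-9.5)])
shot('wrist','w8')
```

```text
0.051779435923627146 18.65 [0.51652237 0.21044514 0.36861696]
(0.515, 0.215, 0.26, -9.5) -> [  4.5  -2.2 108.6] [-0.1  0.1 -0.4] rows 3
```

View pics/w8.png

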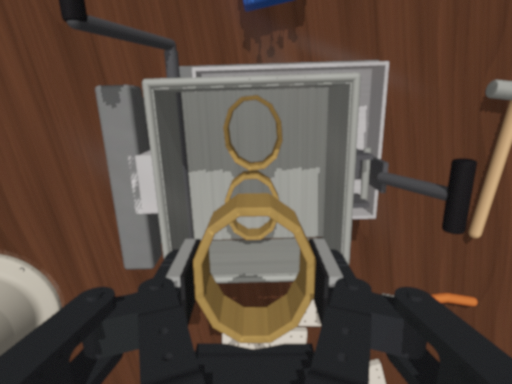

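A and B lie side by side on the hopper floor at (253,132) and (252,205), C is in the fingers, and the latch rod is at (460,196). I release C on top of them, lift off and wait.

>>> drive_tool --pt "4 -2 122 0 0 0 48" --pt "4 -2 122 0 0 0 48" --pt "4 -2 122 0 0 0 48" --pt "4 -2 122 0 0 0 48" --pt "4 -2 122 0 0 0 64" --pt "4 -2 122 0 0 0 64" --pt "4 -2 122 0 0 0 64" --pt "4 -2 0 0 0 0 64" --pt "4 -2 0 0 0 0 64" --pt "4 -2 0 0 0 0 64"

```text
t: 19.7
position: [0.5173, 0.2183, 0.3764]
ee_rot: [2.401, 2.024, 0.015]
ft_force: [-0.2, -0.4, 0.4]
width: 0.0641
```

>>> drive_tool --pt "0 0 -40 0 0 0 40" --pt "0 0 -40 0 0 0 0" --pt "0 0 -40 0 0 0 0" --pt "0 0 -40 0 0 0 0" --pt "0 0 -40 0 0 0 0" --pt "0 0 -40 0 0 0 0" --pt "0 0 -40 0 0 0 0" --pt "0 0 -40 0 0 0 0" --pt "0 0 -40 0 0 0 0" --pt "0 0 -40 0 0 0 0"

```text
t: 20.7
position: [0.515, 0.2179, 0.4096]
ee_rot: [-2.402, -2.025, 0.0]
ft_force: [-0.1, -0.5, -0.1]
width: -0.0001
```

>>> drive_tool --pt "0 0 0 0 0 0 0" --pt "0 0 0 0 0 0 0" --pt "0 0 0 0 0 0 0" --pt "0 0 0 0 0 0 0" --pt "0 0 0 0 0 0 0" --pt "0 0 0 0 0 0 0" --pt "0 0 0 0 0 0 0" --pt "0 0 0 0 0 0 0" --pt "0 0 0 0 0 0 0" --pt "0 0 0 0 0 0 0"

```text
t: 21.7
position: [0.515, 0.2179, 0.4097]
ee_rot: [-2.401, -2.025, 0.0]
ft_force: [0.4, 0.2, -0.4]
width: 0.0001
```

```bash
cat > hop.py <<'E'
from h import *
import sys,pickle
a=np.radians(-9.5);H=np.array([.516,.221])
def w(x,y,z): return (round(H[0]+x*np.cos(a)-y*np.sin(a),4),round(H[1]+x*np.sin(a)+y*np.cos(a),4),z)
def hf(p): q=np.array(p[:2])-H;return (q[0]*np.cos(a)+q[1]*np.sin(a),-q[0]*np.sin(a)+q[1]*np.cos(a),p[2])
E
python3 - <<'E'
from hop import *
d=shot('wrist','w9');pickle.dump(d,open('w9.pkl','wb'));w4=pickle.load(open('w4.pkl','rb'));w1=pickle.load(open('w1.pkl','rb'))
S=pickle.load(open('scene0.pkl','rb'));D=pickle.load(open('side0.pkl','rb'))
print('latch S,D,w4',np.round(hf(tri([(S,348.6,146.5),(D,262,117.6),(w4,487,158)])),3))
print('onz .307',np.round(hf(onz(w4,487,158,.307)),3))
print('crank',np.round(hf(tri([(S,351,95),(D,199.5,104.6)])),3))
s=monitor.sense();print(s['position'],s['t'],s['joint_positions'].round(2))
E
```

```text
latch S,D,w4 [0.14  0.002 0.309]
onz .307 [0.142 0.001 0.307]
crank [-0.107  0.133  0.297]
[0.51496865 0.2179105  0.40971289] 21.75 [-0.77  0.19  0.38  1.55 -0.07  1.41 -0.55]
```

View pics/w9.png

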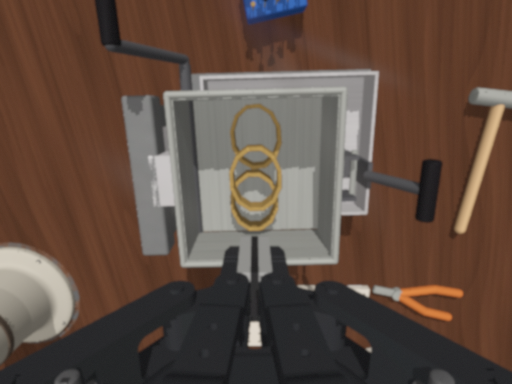

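All three bangles lie in the hopper at (256,130), (256,178) and (254,205), untouched for over 2.5 s. The latch rod at (428,190) comes out at hopper x=0.141, z=0.308, and the crank at (-0.107, 0.133, 0.297), as described.

Run:
```python
from hop import *
steps([(*w(.185,0,.41),-9.5),(*w(.185,0,.285),-9.5),(*w(.138,0,.285),-9.5)])
```

```text
(np.float64(0.6985), np.float64(0.1905), 0.41, -9.5) -> [  3.9 185.5  -0.3] [-0.  -0.  -0.2] rows 4
(np.float64(0.6985), np.float64(0.1905), 0.285, -9.5) -> [  0.   0. 125.] [0. 0. 0.] rows 3
(np.float64(0.6521), np.float64(0.1982), 0.285, -9.5) -> [ -0.1 -47.    0. ] [0. 0. 0.] rows 1
```

>>> drive_tool --pt "4 185 0 0 0 0 0" --pt "4 185 0 0 0 0 0" --pt "4 185 0 0 0 0 0" --pt "4 185 0 0 0 0 0" --pt "4 185 0 0 0 0 0" --pt "4 185 50 0 0 0 0" --pt "4 185 90 0 0 0 0" --pt "4 185 125 0 0 0 0" --pt "4 185 125 0 0 0 0" --pt "4 185 125 0 0 0 0"

```text
t: 22.75
position: [0.6975, 0.1912, 0.2854]
ee_rot: [-2.401, -2.026, 0.001]
ft_force: [0.5, 0.6, 0.6]
width: 0.0003
```

>>> drive_tool --pt "0 -8 0 0 0 0 0" --pt "0 -14 0 0 0 0 0" --pt "0 -20 0 0 0 0 0" --pt "0 -26 0 0 0 0 0" --pt "0 -32 0 0 0 0 0" --pt "0 -36 0 0 0 0 0" --pt "0 -40 0 0 0 0 0" --pt "0 -44 0 0 0 0 0" --pt "0 -44 0 0 0 0 0" --pt "0 -44 0 0 0 0 0"

```text
t: 23.75
position: [0.6557, 0.1979, 0.2859]
ee_rot: [2.401, 2.024, 0.004]
ft_force: [4.9, -1.4, 5.7]
width: 0.0001
```

Run:
```python
from hop import *
s=monitor.sense();print(s['t'],np.round(hf(s['position']),4),s['ft_force'])
d=shot('side','s2');print(1);c=shot('scene','s2b')
cv2.imwrite('pics/s2c.png',np.hstack([cv2.resize(d['image'][80:210,170:300],(400,400)),cv2.resize(c['image'][80:230,270:400],(400,400))]))
```

```text
23.75 [0.1416 0.0003 0.2859] [ 4.9399817  -1.38053585  5.66683708]
1
```

View pics/s2c.png

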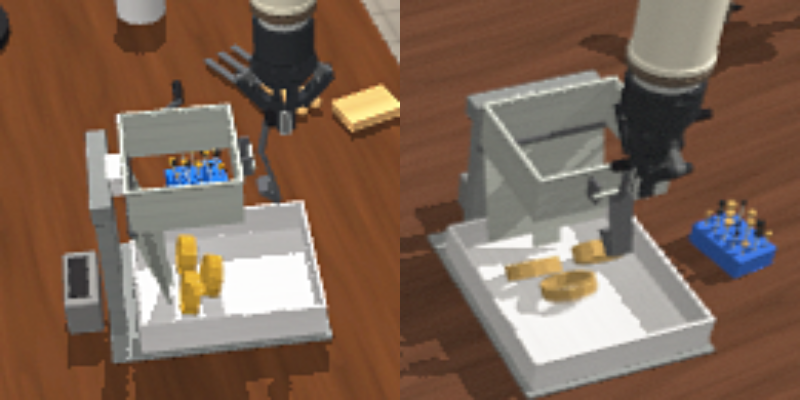

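The floor hangs open and three bangles are in the pan at (187,250), (210,275) and (190,292). I retreat and let them settle, then look at the crank.

>>> drive_tool --pt "0 20 0 0 0 0 0" --pt "0 40 0 0 0 0 0" --pt "0 40 0 0 0 0 0" --pt "0 40 -50 0 0 0 0" --pt "0 40 -100 0 0 0 0" --pt "0 40 -140 0 0 0 0" --pt "0 40 -140 0 0 0 0" --pt "0 40 -140 0 0 0 0"

```text
t: 24.65
position: [0.6933, 0.1918, 0.4252]
ee_rot: [-2.4, -2.026, -0.001]
ft_force: [0.1, 0.1, -0.5]
width: 0.0003
```

Run:
```python
from hop import *
s=monitor.sense();print(s['t'],np.round(hf(s['position']),4))
steps([(*w(.05,.137,.42),-9.5),(*w(.05,.137,.242),-9.5)])
```

```text
24.65 [1.797e-01 4.000e-04 4.252e-01]
(np.float64(0.5879), np.float64(0.3479), 0.42, -9.5) -> [ 136.2 -130.2    5.4] [-0.  -0.1 -0.2] rows 4
(np.float64(0.5879), np.float64(0.3479), 0.242, -9.5) -> [  0.   0. 178.] [0. 0. 0.] rows 4
```

>>> drive_tool --pt "136 -130 5 0 0 0 0" --pt "136 -130 5 0 0 0 0" --pt "136 -130 5 0 0 0 0" --pt "136 -130 5 0 0 0 0" --pt "136 -130 5 0 0 0 0" --pt "136 -130 5 0 0 0 0" --pt "136 -130 5 0 0 0 0"

```text
t: 25.35
position: [0.5888, 0.3457, 0.4182]
ee_rot: [2.403, 2.023, -0.005]
ft_force: [0.4, -0.9, -0.1]
width: 0.0001
```

Run:
```python
from hop import *
s=monitor.sense();print(s['t'],np.round(hf(s['position']),4))
d=shot('wrist','w10');u,v=proj(d,w(.010,.135,.26));print('expect',u,v)
g=d['image'].max(2);m=(g<45).astype(np.uint8);n,l,st,c=cv2.connectedComponentsWithStats(m)
for i in range(1,n):
    if st[i,4]>150: print(st[i],c[i].round(), np.round(hf(onz(d,*c[i],.26)),3))
steps([(*w(.05,.137,.242),-9.5)])
D=shot('side','s3');S=shot('scene','s3b')
for n,e in (('side',D),('scene',S)):
    h=cv2.cvtColor(e['image'],cv2.COLOR_BGR2HSV);m=cv2.inRange(h,(14,80,80),(34,255,255));k,l,st,c=cv2.connectedComponentsWithStats(m)
    print(n,[(st[i,4],c[i].round(),np.round(onz(e,*c[i],.03),3)) for i in range(1,k) if st[i,4]>40 and 170<c[i][0]<400 and 90<c[i][1]<230])
cv2.imwrite('pics/m1.png',np.hstack([cv2.resize(d['image'],(400,300)),cv2.resize(S['image'][100:230,270:400],(300,300))]))
```

```text
25.35 [0.0513 0.135  0.4182]
expect 213.73194860314464 179.00173257879766
[205 161  12  41 394] [211. 180.] [0.007 0.134 0.26 ]
[  77  283  294  101 5636] [230. 357.] [ 0.021 -0.081  0.26 ]
[406 366  24  18 203] [419. 376.] [ 0.247 -0.11   0.26 ]
(np.float64(0.5879), np.float64(0.3479), 0.242, -9.5) -> [  2.7  -1.7 176.6] [-0.1  0.1 -0.4] rows 4
side [(np.int32(191), array([262., 111.]), array([0.768, 0.595, 0.03 ])), (np.int32(232), array([289., 115.]), array([0.888, 0.524, 0.03 ])), (np.int32(164), array([319., 174.]), array([0.879, 0.088, 0.03 ])), (np.int32(265), array([241., 169.]), array([0.557, 0.217, 0.03 ])), (np.int32(232), array([322., 221.]), array([ 0.794, -0.16 ,  0.03 ]))]
scene [(np.int32(438), array([325., 186.]), array([0.56 , 0.213, 0.03 ]))]
```

View pics/m1.png

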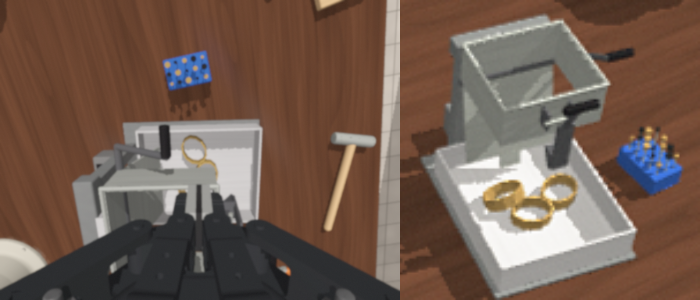

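The crank rod at (165,141) is where expected (hopper x 0.007, y 0.134), and all three bangles lie in the pan. Now I swing the floor shut along the arc.

>>> drive_tool --pt "3 -2 50 0 0 0 0" --pt "3 -2 100 0 0 0 0" --pt "3 -2 140 0 0 0 0" --pt "3 -2 177 0 0 0 0" --pt "3 -2 177 0 0 0 0" --pt "3 -2 177 0 0 0 0"

```text
t: 26.1
position: [0.588, 0.3497, 0.243]
ee_rot: [2.403, 2.023, -0.001]
ft_force: [0.2, -0.0, 0.8]
width: -0.0001
```

>>> drive_tool --pt "0 -10 0 0 0 0 0" --pt "0 -19 0 0 0 0 0" --pt "0 -31 -13 0 0 0 0" --pt "0 -43 -25 0 0 0 0" --pt "0 -59 -34 0 0 0 0" --pt "0 -75 -40 0 0 0 0" --pt "0 -88 -42 0 0 0 0" --pt "0 -100 -43 0 0 0 0" --pt "0 -109 -43 0 0 0 0" --pt "0 -118 -42 0 0 0 0"

```text
t: 27.1
position: [0.47, 0.3706, 0.2843]
ee_rot: [-2.401, -2.026, 0.001]
ft_force: [2.0, 0.2, 1.5]
width: -0.0
```

>>> drive_tool --pt "0 -9 2 0 0 0 0" --pt "0 -17 5 0 0 0 0" --pt "0 -21 6 0 0 0 0" --pt "0 -24 7 0 0 0 0" --pt "0 -26 7 0 0 0 0" --pt "0 -26 7 0 0 0 0"

```text
t: 27.7
position: [0.4506, 0.3737, 0.2791]
ee_rot: [2.401, 2.018, 0.013]
ft_force: [14.5, -1.4, 2.7]
width: 0.0001
```

Run:
```python
from hop import *
s=monitor.sense();print(s['t'],np.round(hf(s['position']),4),s['ft_force'])
d=shot('wrist','w11');u,v=proj(d,w(-.107,.135,.297));print('expect',u,v)
g=d['image'].max(2);m=(g<45).astype(np.uint8);n,l,st,c=cv2.connectedComponentsWithStats(m)
for i in range(1,n):
    if st[i,4]>150: print(st[i],c[i].round(), np.round(hf(onz(d,*c[i],.297)),3))
```

```text
27.7 [-0.0897  0.1398  0.2791] [14.53620358 -1.38170085  2.71961267]
expect 218.59677531068766 281.70926170977975
[ 162  244   63   74 1411] [203. 271.] [-0.114  0.14   0.297]
[  75  284  296  100 6562] [218. 356.] [-0.109  0.094  0.297]
[405 371  24  13 233] [417. 377.] [-0.01   0.08   0.297]
```

>>> drive_tool --pt "0 0 0 0 0 0 0" --pt "0 0 0 0 0 0 0" --pt "0 20 0 0 0 0 0" --pt "0 40 0 0 0 0 0" --pt "0 40 -50 0 0 0 0" --pt "0 40 -100 0 0 0 0" --pt "0 40 -140 0 0 0 0" --pt "0 40 -140 0 0 0 0" --pt "0 40 -140 0 0 0 85" --pt "0 40 -140 0 0 0 85"

```text
t: 28.75
position: [0.4835, 0.368, 0.4155]
ee_rot: [-2.4, -2.026, 0.007]
ft_force: [0.1, -0.3, -1.2]
width: 0.0285
```

Run:
```python
from hop import *
s=monitor.sense();print(s['t'],s['position'],np.round(hf(s['position']),4),s['ft_force'])
d=shot('wrist','w12');u,v=proj(d,w(-.107,.135,.297));print('expect',u,v)
g=d['image'].max(2);m=(g<45).astype(np.uint8);n,l,st,c=cv2.connectedComponentsWithStats(m)
for i in range(1,n):
    if st[i,4]>150: print(st[i],c[i].round(), np.round(hf(onz(d,*c[i],.297)),3))
u,v=proj(d,w(.141,0,.308));print('latch expect',u,v)
D=shot('side','s4');S=shot('scene','s4b')
cv2.imwrite('pics/m2.png',np.hstack([cv2.resize(S['image'][80:230,270:400],(400,460)),cv2.resize(D['image'][90:205,170:290],(400,460))]))
steps([(.45,.15,.42,-9.5),(.52,-.06,.33,-9.5)])
```

```text
28.75 [0.4835002  0.36800542 0.41547388] [-0.0563  0.1396  0.4155] [ 0.14587416 -0.27961456 -1.21144477]
expect 197.55729781579137 194.93580885747485
[189 177  17  46 443] [198. 195.] [-0.107  0.135  0.297]
[216 242  11  63 325] [221. 271.] [-0.089  0.061  0.297]
[284 242  17  80 531] [291. 286.] [-0.024  0.045  0.297]
[203 284  13  39 200] [211. 302.] [-0.1    0.027  0.297]
[  37  291  123   93 3645] [102. 355.] [-0.214 -0.036  0.297]
[453 310  20  30 399] [463. 323.] [0.147 0.003 0.297]
[ 373  314   94   70 1551] [405. 362.] [ 0.096 -0.045  0.297]
[ 145  344  219   40 2059] [255. 371.] [-0.057 -0.057  0.297]
latch expect 463.4890532846865 333.40566334670086
(0.45, 0.15, 0.42, -9.5) -> [-220.5    3.2   -3.7] [-0.1  0.2 -0.2] rows 5
(0.52, -0.06, 0.33, -9.5) -> [-195.6  103.7   90. ] [0. 0. 0.] rows 5
```

View pics/m2.png

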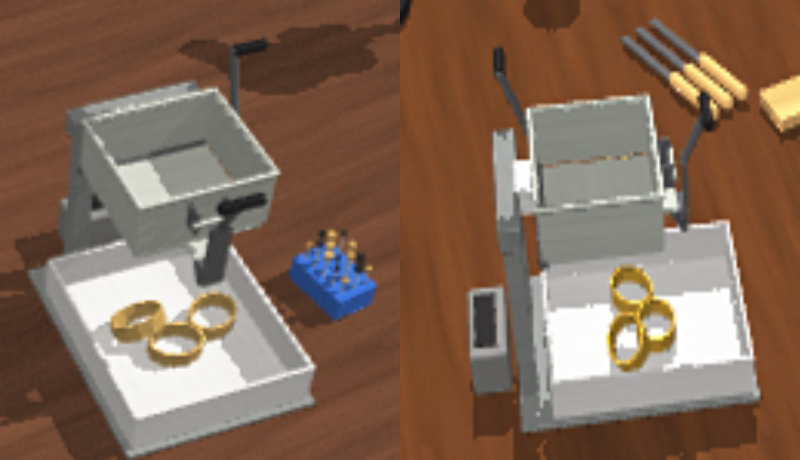

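The floor is shut: the crank rod is at (249,45) in the scene crop, at exactly (-0.107, 0.135). The latch is in its old place at (243,205) and three bangles lie in the pan. Now the boards.

Run:
```python
from h import *
steps([(.46,.12,.43,-9.5),(.55,-.42,.36,-9.5)])
```

```text
(0.46, 0.12, 0.43, -9.5) -> [-248.4   18.1  -13.6] [-0.1  0.2 -0.2] rows 5
(0.55, -0.42, 0.36, -9.5) -> [-517.7  177.9   70. ] [0. 0. 0.] rows 12
```

>>> drive_tool --pt "-248 18 -14 0 0 0 85" --pt "-248 18 -14 0 0 0 85" --pt "-248 18 -14 0 0 0 85" --pt "-248 18 -14 0 0 0 85" --pt "-248 18 -14 0 0 0 85" --pt "-248 18 -14 0 0 0 85"

```text
t: 29.5
position: [0.4608, 0.1125, 0.4323]
ee_rot: [2.412, 2.011, 0.0]
ft_force: [0.1, -0.9, 0.1]
width: 0.0851
```

>>> drive_tool --pt "-518 178 70 0 0 0 85" --pt "-518 178 70 0 0 0 85" --pt "-518 178 70 0 0 0 85" --pt "-518 178 70 0 0 0 85" --pt "-518 178 70 0 0 0 85" --pt "-518 178 70 0 0 0 85" --pt "-518 178 70 0 0 0 85" --pt "-518 178 70 0 0 0 85" --pt "-518 178 70 0 0 0 85" --pt "-518 178 70 0 0 0 85"

```text
t: 30.5
position: [0.5412, -0.3698, 0.3666]
ee_rot: [-2.399, -2.026, 0.0]
ft_force: [1.4, 1.0, 0.7]
width: 0.0849
```

>>> drive_tool --pt "-50 17 7 0 0 0 85" --pt "-50 17 7 0 0 0 85" --pt "-50 17 7 0 0 0 85" --pt "-50 17 7 0 0 0 85"

```text
t: 30.9
position: [0.5496, -0.4195, 0.3606]
ee_rot: [-2.399, -2.026, -0.001]
ft_force: [0.8, 0.0, 0.4]
width: 0.0851
```

```bash
python3 look.py w13
```

```text
t 30.9 [ 0.5496 -0.4195  0.3606] yaw -9.6 w 0.0851
board px [283.  53.] xy 0.611 -0.2911 size 162 74 long axis 7.1
brick px [186. 126.] xy 0.4547 -0.3646 size 168 71 long axis -7.9
```

```bash
cat > brd.py <<'E'
from h import *
import pickle,sys
def boards(d,zt=.014,lo=150,smax=40):
    h=cv2.cvtColor(d['image'],cv2.COLOR_BGR2HSV);out=[]
    for vmin in (150,175,200):
        m=cv2.morphologyEx(cv2.inRange(h,(0,0,vmin),(179,smax,255)),cv2.MORPH_CLOSE,np.ones((3,3)))
        m=cv2.morphologyEx(m,cv2.MORPH_OPEN,np.ones((5,5)))
        for c in cv2.findContours(m,cv2.RETR_EXTERNAL,cv2.CHAIN_APPROX_NONE)[0]:
            if cv2.contourArea(c)<1200: continue
            W=np.array([onz(d,*p[0],zt)[:2] for p in c],np.float32)*1000
            (x,y),(w,hh),a=cv2.minAreaRect(W)
            if w<hh: w,hh,a=hh,w,a+90
            r=cv2.minAreaRect(c)
            print(vmin,'px',np.round(r[0]),np.round(r[1]),'xy',round(x/1e3,4),round(y/1e3,4),'size',round(w),round(hh),'axis',round((a+90)%180-90,1))
if __name__=='__main__': boards(pickle.load(open(sys.argv[1]+'.pkl','rb')),float(sys.argv[2]) if len(sys.argv)>2 else .014)
E
python3 brd.py w13; python3 brd.py w3
python3 - <<'E'
from h import *
import pickle
d=pickle.load(open('w13.pkl','rb'))
cv2.imwrite('pics/w13c.png',cv2.resize(d['image'][0:220,90:390],(800,587),interpolation=cv2.INTER_CUBIC))
E
```

```text
150 px [283.  51.] [ 48. 117.] xy 0.6103 -0.2863 size 162 64 axis 7.4
175 px [283.  51.] [ 48. 117.] xy 0.6105 -0.2863 size 161 64 axis 7.4
200 px [283.  51.] [ 46. 116.] xy 0.6105 -0.2862 size 160 62 axis 7.1
150 px [306.  62.] [53. 37.] xy 0.6508 -0.278 size 55 42 axis -81.6
150 px [270.  64.] [42. 59.] xy 0.6122 -0.286 size 62 49 axis -81.6
150 px [234.  62.] [54. 39.] xy 0.5707 -0.2894 size 56 44 axis -81.6
175 px [305.  63.] [52. 36.] xy 0.6506 -0.2785 size 55 41 axis -79.9
175 px [234.  62.] [53. 38.] xy 0.5712 -0.2898 size 55 43 axis -81.6
175 px [269.  64.] [59. 40.] xy 0.6111 -0.2862 size 62 46 axis -81.6
200 px [269.  64.] [35. 58.] xy 0.6102 -0.2859 size 61 39 axis -82.9
```

View pics/w13c.png

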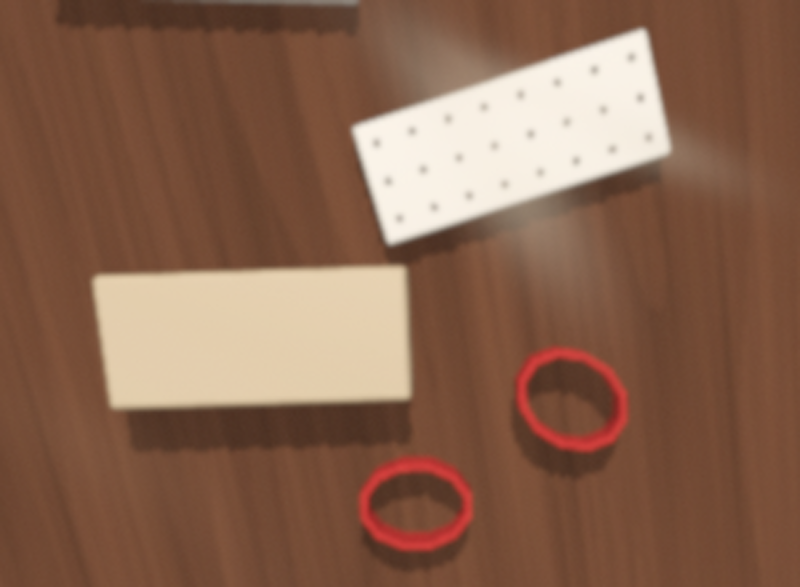

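The board (510,135) measures 160x62 at (0.6105,-0.286) and the brick (250,335) 170x71 at (0.455,-0.364). The sizes fit their heights. I'll triangulate the heights and plan the grasp.

Run:
```python
from h import *
import pickle
L=lambda n:pickle.load(open(n+'.pkl','rb'))
def corners(d,lo,hi,a=1200,roi=None):
    h=cv2.cvtColor(d['image'],cv2.COLOR_BGR2HSV);m=cv2.inRange(h,lo,hi);m=cv2.morphologyEx(m,cv2.MORPH_OPEN,np.ones((5,5)))
    c=max(cv2.findContours(m,cv2.RETR_EXTERNAL,cv2.CHAIN_APPROX_NONE)[0],key=cv2.contourArea)
    p=cv2.approxPolyDP(c,8,True)[:,0];i=p[:,0].argsort();return p
for n in('w3','w13'): print(n,corners(L(n),(18,46,100),(30,79,255)).tolist())
a,b=corners(L('w3'),(18,46,100),(30,79,255)),corners(L('w13'),(18,46,100),(30,79,255))
print(tri([(L('w3'),*a.mean(0)),(L('w13'),*b.mean(0))]).round(4))
print(monitor.sense()['joint_positions'].round(2))
steps([(.6105,-.2863,.10,-82.8),(.6105,-.2863,.0,-82.8),(.6105,-.2863,.13,-82.8),(.455,-.364,.13,-97.9),(.455,-.364,.033,-97.9)])
```

```text
w3 [[50, 63], [45, 124], [189, 162], [200, 105]]
w13 [[241, 101], [128, 104], [132, 151], [242, 148]]
[ 0.4562 -0.3625  0.0362]
[ 0.12  0.57  0.82  1.29 -0.41  1.45  0.73]
(0.6105, -0.2863, 0.1, -82.8) -> [140.5  37.6 261.4] [-0.  -0.1 73.2] rows 9
(0.6105, -0.2863, 0.0, -82.8) -> [  0.   0. 100.] [0. 0. 0.] rows 2
(0.6105, -0.2863, 0.13, -82.8) -> [   0.    0. -130.] [0. 0. 0.] rows 3
(0.455, -0.364, 0.13, -97.9) -> [-164.    57.6    0. ] [ 0.   0.  15.1] rows 4
(0.455, -0.364, 0.033, -97.9) -> [ 0.  0. 97.] [0. 0. 0.] rows 2
```

>>> drive_tool --pt "140 38 261 0 0 73 85" --pt "140 38 261 0 0 73 85" --pt "140 38 261 0 0 73 85" --pt "140 38 261 0 0 73 85" --pt "140 38 261 0 0 73 85" --pt "140 38 261 0 0 73 85" --pt "140 38 261 0 0 73 85" --pt "140 38 261 0 0 73 85" --pt "140 38 261 0 0 73 85" --pt "140 38 261 0 0 73 85"

```text
t: 31.95
position: [0.6112, -0.2864, 0.1008]
ee_rot: [-3.134, -0.205, -0.002]
ft_force: [-0.9, 0.7, -0.7]
width: 0.0846
```

>>> drive_tool --pt "0 0 40 0 0 0 85" --pt "0 0 80 0 0 0 85" --pt "0 0 99 0 0 0 85" --pt "0 0 99 0 0 0 85" --pt "0 0 99 0 0 0 85"

```text
t: 32.45
position: [0.6107, -0.2896, 0.0026]
ee_rot: [3.134, 0.201, 0.002]
ft_force: [-0.2, -0.4, 0.5]
width: 0.0849
```

>>> drive_tool --newtons 60 --pt "0 0 0 0 0 0 56" --pt "0 0 0 0 0 0 56" --pt "0 0 0 0 0 0 56" --pt "0 0 0 0 0 0 56" --pt "0 0 0 0 0 0 56" --pt "0 0 -20 0 0 0 56" --pt "0 0 -60 0 0 0 56" --pt "0 0 -110 0 0 0 56" --pt "0 0 -130 0 0 0 56" --pt "0 0 -130 0 0 0 56"

```text
t: 33.45
position: [0.6121, -0.2914, 0.1371]
ee_rot: [3.132, 0.199, 0.011]
ft_force: [0.6, -0.2, -1.1]
width: 0.0597
```

Run:
```python
from h import *
s=monitor.sense();print(s['width'],s['t'],s['ft_force'],s['joint_positions'].round(2))
steps([(.455,-.364,.13,-97.9),(.455,-.364,.033,-97.9)])
```

```text
0.0596791640772827 33.45 [ 0.59086818 -0.16689193 -1.07350664] [-0.21  0.83  0.98  1.59 -0.75  1.13 -0.49]
(0.455, -0.364, 0.13, -97.9) -> [-165.1   52.1    6.1] [ 0.2 -0.4 15.2] rows 4
(0.455, -0.364, 0.033, -97.9) -> [ 0.  0. 97.] [0. 0. 0.] rows 2
```

>>> drive_tool --pt "-165 52 6 0 0 15 56" --pt "-165 52 6 0 0 15 56" --pt "-165 52 6 0 0 15 56" --pt "-165 52 6 0 0 15 56" --pt "-165 52 6 0 0 15 56" --pt "-165 52 6 0 0 15 56" --pt "-165 52 6 0 0 15 56" --pt "-165 52 6 0 0 15 56"

```text
t: 34.25
position: [0.4543, -0.3609, 0.1249]
ee_rot: [-3.134, 0.207, 0.0]
ft_force: [0.3, 0.4, -1.6]
width: 0.0596
```

>>> drive_tool --pt "0 0 40 0 0 0 56" --pt "0 0 70 0 0 0 56" --pt "0 0 70 0 0 0 56" --pt "0 0 70 0 0 0 56" --pt "0 0 70 0 0 0 56"

```text
t: 34.75
position: [0.4538, -0.3629, 0.0569]
ee_rot: [3.133, -0.211, 0.003]
ft_force: [-0.8, 0.3, -1.3]
width: 0.0593
```

```bash
python3 look.py w14
python3 - <<'E'
from h import *
steps([(.455,-.364,.036,-97.9)])
print(monitor.sense()['ft_force'])
import pickle; exec(open('brd.py').read().split("if __name__")[0]); boards(pickle.load(open('w14.pkl','rb')))
E
```

```text
t 34.75 [ 0.4538 -0.3629  0.0569] yaw -97.7 w 0.0593
board px [249. 318.] xy 0.3829 -0.352 size 86 52 long axis 82.2
board px [256. 152.] xy 0.4868 -0.3661 size 109 85 long axis -7.7
(0.455, -0.364, 0.036, -97.9) -> [ 1.2  0.8 21. ] [ 0.1 -0.1  0.2] rows 1
[-0.43506918 -0.90834825 -0.6058526 ]
150 px [253. 214.] [267. 152.] xy 0.4465 -0.3607 size 181 86 axis -7.7
175 px [252. 317.] [126.  59.] xy 0.381 -0.3516 size 89 48 axis 76.4
175 px [254. 164.] [169. 151.] xy 0.4848 -0.3659 size 103 85 axis -7.7
200 px [252. 317.] [123.  57.] xy 0.3811 -0.3516 size 86 46 axis 76.5
200 px [253. 166.] [165. 148.] xy 0.4844 -0.3657 size 101 83 axis -7.7
```

>>> drive_tool --pt "1 1 15 0 0 0 56" --pt "1 1 20 0 0 0 56" --pt "1 1 22 0 0 0 56" --pt "1 1 22 0 0 0 56" --pt "1 1 22 0 0 0 56"

```text
t: 35.3
position: [0.4544, -0.3631, 0.036]
ee_rot: [-3.133, 0.211, -0.004]
ft_force: [-4.2, 8.5, 26.2]
width: 0.0597
```

>>> drive_tool --pt "0 0 0 0 0 0 68" --pt "0 0 0 0 0 0 75" --pt "0 0 0 0 0 0 85" --pt "0 0 0 0 0 0 85" --pt "0 0 -50 0 0 0 85" --pt "0 0 -100 0 0 0 85" --pt "0 0 -150 0 0 0 85" --pt "0 0 -200 0 0 0 85" --pt "0 0 -200 0 0 0 85" --pt "0 0 -200 0 0 0 85"

```text
t: 36.3
position: [0.4543, -0.3633, 0.2344]
ee_rot: [3.134, -0.211, 0.004]
ft_force: [0.0, 0.0, -0.6]
width: 0.085
```

```bash
python3 look.py w15; python3 brd.py w15 .046;  python3 - <<'E'
from h import *
steps([(.38,-.25,.33,8),(.55,-.30,.33,8)])
E
```

```text
t 36.3 [ 0.4543 -0.3633  0.2344] yaw -97.7 w 0.085
board px [ 83. 171.] xy 0.4688 -0.1602 size 161 62 long axis -10.7
board px [256. 160.] xy 0.4496 -0.3639 size 181 78 long axis -7.7
board px [16. 71.] xy 0.5883 -0.1265 size 143 44 long axis -20.5
150 px [ 82. 172.] [139.  56.] xy 0.4737 -0.1794 size 147 57 axis -10.4
150 px [254. 166.] [145.  61.] xy 0.4543 -0.362 size 158 62 axis -7.7
150 px [20. 68.] [136.  41.] xy 0.5825 -0.1486 size 130 42 axis -20.5
175 px [ 81. 172.] [138.  55.] xy 0.4737 -0.1788 size 146 56 axis -10.8
175 px [254. 166.] [145.  61.] xy 0.4543 -0.362 size 158 62 axis -7.7
175 px [20. 68.] [135.  40.] xy 0.5863 -0.1382 size 125 42 axis -10.4
200 px [ 81. 172.] [136.  53.] xy 0.4739 -0.1787 size 144 55 axis -10.9
200 px [253. 166.] [145.  60.] xy 0.4544 -0.3615 size 158 61 axis -7.7
200 px [ 20. 110.] [48. 39.] xy 0.5496 -0.131 size 48 41 axis -10.2
200 px [15. 38.] [77. 30.] xy 0.6136 -0.1485 size 67 29 axis -10.4
(0.38, -0.25, 0.33, 8) -> [ -88.2 -101.7  -97. ] [-0.   0.  74.3] rows 9
(0.55, -0.3, 0.33, 8) -> [  73.2 -161.4    0. ] [0. 0. 0.] rows 4
```

Run:
```python
from h import *
steps([(.4688,-.1602,.10,-100.7),(.4688,-.1602,.0,-100.7),(.4688,-.1602,.13,-100.7),(.455,-.363,.13,-97.8),(.455,-.363,.052,-97.8)])
```

```text
(0.4688, -0.1602, 0.1, -100.7) -> [ -12.1 -202.4  133. ] [-0.1  0.   3. ] rows 5
(0.4688, -0.1602, 0.0, -100.7) -> [  0.   0. 100.] [0. 0. 0.] rows 2
(0.4688, -0.1602, 0.13, -100.7) -> [   0.    0. -130.] [0. 0. 0.] rows 3
(0.455, -0.363, 0.13, -97.8) -> [ 24.1 201.8   0. ] [ 0.   0.  -2.9] rows 5
(0.455, -0.363, 0.052, -97.8) -> [ 0.  0. 78.] [0. 0. 0.] rows 2
```

>>> drive_tool --pt "-12 -202 80 0 0 3 85" --pt "-12 -202 80 0 0 3 85" --pt "-12 -202 80 0 0 3 85" --pt "-12 -202 80 0 0 3 85" --pt "-12 -202 80 0 0 3 85" --pt "-12 -202 133 0 0 3 85" --pt "-12 -202 133 0 0 3 85" --pt "-12 -202 133 0 0 3 85" --pt "-12 -202 133 0 0 3 85"

```text
t: 37.25
position: [0.4689, -0.1629, 0.1012]
ee_rot: [3.126, -0.297, 0.001]
ft_force: [-0.2, -0.7, -0.3]
width: 0.0846
```

Run:
```python
from h import *
steps([(.4688,-.1602,.002,-100.7)])
d=shot('wrist','w16')
exec(open('brd.py').read().split("if __name__")[0]); boards(d)
```

```text
(0.4688, -0.1602, 0.002, -100.7) -> [-0.6 -2.8 99.2] [ 0.1 -0.  -0.2] rows 2
150 px [251. 190.] [201.  88.] xy 0.469 -0.1603 size 160 62 axis -10.8
150 px [140.  70.] [147.  96.] xy 0.5708 -0.104 size 91 62 axis -10.3
175 px [252. 190.] [200.  87.] xy 0.4687 -0.1601 size 159 62 axis -10.9
175 px [139.  69.] [146.  95.] xy 0.5712 -0.1038 size 90 62 axis -10.1
200 px [251. 190.] [198.  86.] xy 0.4688 -0.1602 size 158 61 axis -10.9
200 px [145. 101.] [81. 86.] xy 0.5541 -0.1007 size 60 54 axis 79.9
200 px [136.  27.] [54. 96.] xy 0.5994 -0.1087 size 61 32 axis 79.1
```

>>> drive_tool --pt "-1 -3 40 0 0 0 85" --pt "-1 -3 80 0 0 0 85" --pt "-1 -3 98 0 0 0 85" --pt "-1 -3 98 0 0 0 85" --pt "-1 -3 98 0 0 0 85"

```text
t: 37.8
position: [0.4693, -0.1594, 0.0037]
ee_rot: [3.127, -0.295, 0.003]
ft_force: [0.1, -0.2, 0.2]
width: 0.0849
```

>>> drive_tool --newtons 60 --pt "0 0 0 0 0 0 56" --pt "0 0 0 0 0 0 56" --pt "0 0 0 0 0 0 56" --pt "0 0 0 0 0 0 56" --pt "0 0 0 0 0 0 56" --pt "0 0 -20 0 0 0 56" --pt "0 0 -60 0 0 0 56" --pt "0 0 -110 0 0 0 56" --pt "0 0 -130 0 0 0 56" --pt "0 0 -130 0 0 0 56"

```text
t: 38.8
position: [0.4708, -0.1588, 0.1357]
ee_rot: [-3.128, 0.293, -0.01]
ft_force: [0.6, -0.9, -2.2]
width: 0.0596
```

>>> drive_tool --pt "24 202 0 0 0 -3 56" --pt "24 202 0 0 0 -3 56" --pt "24 202 0 0 0 -3 56" --pt "24 202 0 0 0 -3 56" --pt "24 202 0 0 0 -3 56" --pt "24 202 0 0 0 -3 56" --pt "24 202 0 0 0 -3 56" --pt "24 202 0 0 0 -3 56"

```text
t: 39.6
position: [0.4552, -0.3587, 0.1316]
ee_rot: [-3.133, 0.207, 0.001]
ft_force: [0.6, -0.4, -2.1]
width: 0.0594
```

Run:
```python
from h import *
s=monitor.sense();print(s['width'],s['t'])
steps([(.455,-.363,.060,-97.8)])
```

```text
0.05939961784884471 39.6
(0.455, -0.363, 0.06, -97.8) -> [ 0.4  4.4 71.6] [-0.1  0.   0.2] rows 2
```

>>> drive_tool --pt "0 3 40 0 0 0 56" --pt "0 3 70 0 0 0 56" --pt "0 3 70 0 0 0 56" --pt "0 3 70 0 0 0 56" --pt "0 3 70 0 0 0 56"

```text
t: 40.1
position: [0.4553, -0.3644, 0.064]
ee_rot: [3.133, -0.209, 0.003]
ft_force: [0.9, 0.3, -1.7]
width: 0.0592
```

Run:
```python
from h import *
s=monitor.sense();print(s['width'],s['t'],s['ft_force'])
steps([(.455,-.363,.050,-97.8)])
```

```text
0.05920026741816223 40.1 [ 0.8677414   0.34096174 -1.70637255]
(0.455, -0.363, 0.05, -97.8) -> [-0.5 -1.3 14. ] [ 0.1 -0.1  0.2] rows 1
```

>>> drive_tool --pt "0 -1 8 0 0 0 56" --pt "0 -1 11 0 0 0 56" --pt "0 -1 13 0 0 0 56" --pt "0 -1 13 0 0 0 56"

```text
t: 40.5
position: [0.4547, -0.3628, 0.0506]
ee_rot: [-3.133, 0.211, -0.002]
ft_force: [-2.4, 6.0, 9.4]
width: 0.0593
```

>>> drive_tool --pt "0 0 0 0 0 0 68" --pt "0 0 0 0 0 0 75" --pt "0 0 0 0 0 0 85" --pt "0 0 0 0 0 0 85" --pt "0 0 -50 0 0 0 85" --pt "0 0 -100 0 0 0 85" --pt "0 0 -150 0 0 0 85" --pt "0 0 -200 0 0 0 85" --pt "0 0 -200 0 0 0 85" --pt "0 0 -200 0 0 0 85"

```text
t: 41.5
position: [0.4548, -0.3635, 0.2505]
ee_rot: [3.134, -0.211, 0.004]
ft_force: [0.3, 0.1, -0.6]
width: 0.0851
```

```bash
python3 look.py w17; python3 brd.py w17 .060;  python3 - <<'E'
from h import *
steps([(.6045,-.1095,.16,-100.3)])
E
```

```text
t 41.5 [ 0.4548 -0.3635  0.2505] yaw -97.7 w 0.0851
board px [256. 162.] xy 0.447 -0.3637 size 187 77 long axis -7.8
board px [20. 70.] xy 0.5959 -0.1102 size 142 59 long axis -10.5
150 px [254. 166.] [145.  61.] xy 0.4545 -0.3617 size 159 62 axis -7.8
150 px [24. 68.] [135.  49.] xy 0.5871 -0.1417 size 125 52 axis -10.1
175 px [254. 166.] [145.  61.] xy 0.4545 -0.3617 size 159 62 axis -7.8
175 px [24. 67.] [134.  48.] xy 0.5854 -0.1489 size 130 49 axis -18.2
200 px [254. 166.] [144.  59.] xy 0.4551 -0.3618 size 158 60 axis -7.7
200 px [ 24. 110.] [45. 47.] xy 0.5495 -0.1344 size 50 46 axis 79.5
200 px [20. 40.] [79. 40.] xy 0.6137 -0.151 size 70 40 axis -10.4
(0.6045, -0.1095, 0.16, -100.3) -> [ 114.9 -270.8   89.3] [-0.1 -0.   2.6] rows 7
```

Second board is on centre (0.4545,-0.3617). Now the third.

>>> drive_tool --pt "115 -271 89 0 0 2 85" --pt "115 -271 89 0 0 2 85" --pt "115 -271 89 0 0 2 85" --pt "115 -271 89 0 0 2 85" --pt "115 -271 89 0 0 2 85" --pt "115 -271 89 0 0 2 85" --pt "115 -271 89 0 0 2 85" --pt "115 -271 89 0 0 2 85" --pt "115 -271 89 0 0 2 85"

```text
t: 42.45
position: [0.6031, -0.1115, 0.1595]
ee_rot: [3.129, -0.269, -0.003]
ft_force: [0.5, -0.4, 0.4]
width: 0.085
```

Run:
```python
from h import *
d=shot('wrist','w18')
exec(open('brd.py').read().split("if __name__")[0]); boards(d)
steps([(.6045,-.1095,.05,-100.3),(.6045,-.1095,.003,-100.3)])
```

```text
150 px [253. 172.] [166.  70.] xy 0.605 -0.1099 size 160 62 axis -10.1
175 px [253. 172.] [ 70. 166.] xy 0.605 -0.1097 size 160 62 axis -10.1
200 px [252. 230.] [49. 61.] xy 0.5532 -0.1005 size 60 52 axis 80.1
200 px [253. 144.] [109.  68.] xy 0.634 -0.1149 size 99 60 axis -10.1
(0.6045, -0.1095, 0.05, -100.3) -> [  0.9  -3.2 110.1] [0.1 0.  0.4] rows 3
(0.6045, -0.1095, 0.003, -100.3) -> [ 0.  0. 47.] [0. 0. 0.] rows 1
```

>>> drive_tool --pt "1 -2 50 0 0 0 85" --pt "1 -2 100 0 0 0 85" --pt "1 -2 140 0 0 0 85" --pt "1 -2 156 0 0 0 85" --pt "1 -2 156 0 0 0 85" --pt "1 -2 156 0 0 0 85"

```text
t: 43.1
position: [0.6067, -0.1101, 0.0062]
ee_rot: [3.129, -0.269, 0.003]
ft_force: [0.8, 0.2, 0.6]
width: 0.0849
```

>>> drive_tool --newtons 60 --pt "0 0 0 0 0 0 56" --pt "0 0 0 0 0 0 56" --pt "0 0 0 0 0 0 56" --pt "0 0 0 0 0 0 56" --pt "0 0 0 0 0 0 56" --pt "0 0 -20 0 0 0 56" --pt "0 0 -60 0 0 0 56" --pt "0 0 -110 0 0 0 56" --pt "0 0 -130 0 0 0 56" --pt "0 0 -130 0 0 0 56"

```text
t: 44.1
position: [0.6084, -0.109, 0.1393]
ee_rot: [-3.13, 0.266, -0.012]
ft_force: [-0.7, 0.2, -1.5]
width: 0.0578
```

>>> drive_tool --pt "-102 276 -5 0 0 -2 56" --pt "-102 276 -5 0 0 -2 56" --pt "-102 276 -5 0 0 -2 56" --pt "-102 276 -5 0 0 -2 56" --pt "-102 276 -5 0 0 -2 56" --pt "-102 276 -5 0 0 -2 56" --pt "-102 276 -5 0 0 -2 56" --pt "-102 276 -5 0 0 -2 56" --pt "-102 276 -5 0 0 -2 56" --pt "-102 276 -5 0 0 -2 56"

```text
t: 45.1
position: [0.4599, -0.361, 0.1386]
ee_rot: [-3.133, 0.206, 0.001]
ft_force: [0.7, -0.0, -0.8]
width: 0.058
```

Run:
```python
from h import *
s=monitor.sense();print(s['width'],s['t'])
steps([(.455,-.363,.076,-97.8)])
```

```text
0.0580216904492771 45.1
(0.455, -0.363, 0.076, -97.8) -> [-4.6  2.7 62.6] [-0.1  0.   0.3] rows 2
```

Run:
```python
from h import *
d=shot('wrist','w19');D=shot('side','s5')
cv2.imwrite('pics/m3.png',np.hstack([cv2.resize(d['image'],(450,338)),cv2.resize(D['image'][190:330,200:345],(350,338))]))
```

```text
(no output)
```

View pics/m3.png

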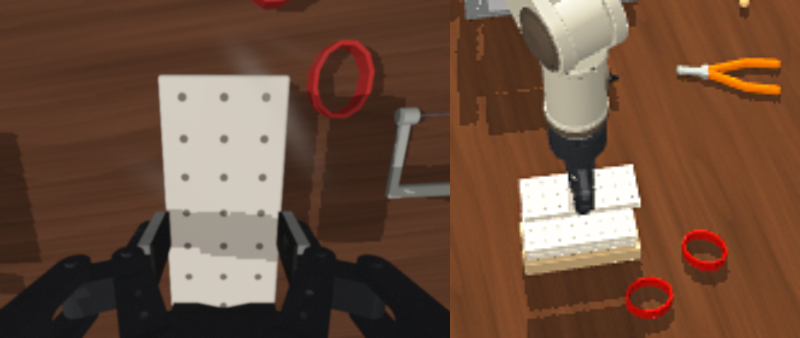

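The board is held level between the pads; the pile of two sits on the brick. Lowering.

>>> drive_tool --pt "-4 2 35 0 0 0 56" --pt "-4 2 60 0 0 0 56" --pt "-4 2 60 0 0 0 56" --pt "-4 2 60 0 0 0 56" --pt "-4 2 60 0 0 0 56"

```text
t: 45.7
position: [0.4555, -0.3651, 0.0807]
ee_rot: [3.133, -0.21, 0.002]
ft_force: [-0.4, -0.2, -1.3]
width: 0.0578
```

Run:
```python
from h import *
s=monitor.sense();print(s['width'],s['t'],s['ft_force'])
steps([(.455,-.363,.066,-97.8)])
d=shot('wrist','w20')
exec(open('brd.py').read().split("if __name__")[0]); boards(d,.088)
```

```text
0.05779300425753257 45.7 [-0.39736467 -0.17379984 -1.2510381 ]
(0.455, -0.363, 0.066, -97.8) -> [-0.8 -2.  14.7] [ 0.1 -0.1  0.1] rows 1
150 px [253. 216.] [148. 262.] xy 0.4681 -0.3657 size 130 61 axis -7.9
175 px [252. 315.] [123.  63.] xy 0.4224 -0.3593 size 63 38 axis 76.2
175 px [254. 166.] [159. 146.] xy 0.4971 -0.3697 size 71 61 axis -7.9
200 px [251. 315.] [121.  61.] xy 0.4224 -0.3591 size 62 36 axis 76.1
200 px [254. 166.] [156. 144.] xy 0.4969 -0.3695 size 70 60 axis -7.8
```

>>> drive_tool --pt "-1 -2 7 0 0 0 56" --pt "-1 -2 11 0 0 0 56" --pt "-1 -2 13 0 0 0 56" --pt "-1 -2 13 0 0 0 56"

```text
t: 46.15
position: [0.4541, -0.362, 0.0676]
ee_rot: [-3.133, 0.211, -0.002]
ft_force: [-2.0, 5.1, 12.9]
width: 0.0577
```

>>> drive_tool --pt "0 0 0 0 0 0 68" --pt "0 0 0 0 0 0 75" --pt "0 0 0 0 0 0 85" --pt "0 0 0 0 0 0 85" --pt "0 0 -50 0 0 0 85" --pt "0 0 -100 0 0 0 85" --pt "0 0 -150 0 0 0 85" --pt "0 0 -200 0 0 0 85" --pt "0 0 -200 0 0 0 85" --pt "0 0 -200 0 0 0 85"

```text
t: 47.15
position: [0.4544, -0.3627, 0.2674]
ee_rot: [3.134, -0.211, 0.004]
ft_force: [0.3, -0.5, -0.8]
width: 0.0849
```

```bash
python3 look.py w21; python3 brd.py w21 .074;  python3 - <<'E'
from h import *
D=shot('side','s6');S=shot('scene','s6b')
f=lambda i:cv2.resize(i,(400,300),interpolation=cv2.INTER_CUBIC)
cv2.imwrite('pics/m4.png',np.vstack([np.hstack([f(S['image'][80:230,270:400]),f(D['image'][90:205,170:290])]),np.hstack([f(S['image'][190:290,120:300]),f(D['image'][210:325,215:345])])]))
E
```

```text
t 47.15 [ 0.4544 -0.3627  0.2674] yaw -97.7 w 0.0849
board px [256. 162.] xy 0.442 -0.3648 size 197 86 long axis -8.1
150 px [254. 167.] [146.  60.] xy 0.4528 -0.3607 size 162 63 axis -7.9
175 px [254. 167.] [146.  60.] xy 0.4528 -0.3607 size 162 63 axis -7.9
200 px [254. 167.] [ 59. 146.] xy 0.4529 -0.3607 size 162 62 axis -8.0
```

View pics/m4.png

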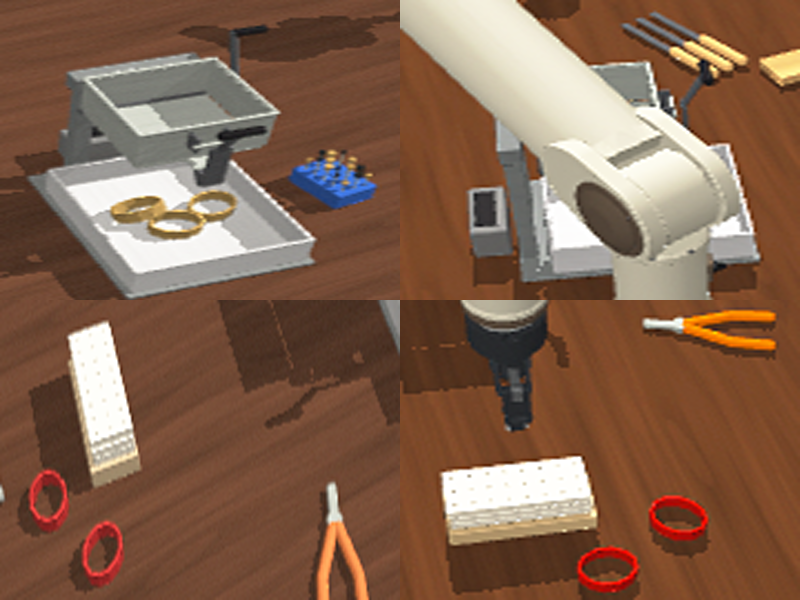

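The pile sits square on the brick, the floor is shut, the latch is hooked, three bangles are in the pan and the tools are untouched. Handing in.

```bash
python3 -c "
from station import close_job
print(close_job())"
```

```text
the job is handed in; nothing more can be done
None
```

The job is done and handed in at about 47 s of the 210 s allowed; the hand-in reports no verdict.

**Bangles:** Three brass bangles were there; the red rings were left alone. All three lay in the hopper untouched for over 2.5 s. I then pulled the latch and they fell into the pan, where the last scene picture shows them.

**Hopper floor:** I swung the floor shut with the crank. After I let go, the crank rod stood at its shut position, (-0.107, 0.135) in the hopper frame. The latch rod looked to be back in its old place in the last pictures. I could not read either joint directly.

**Boards:** All three boards are piled on the firebrick.

| | Centre (x, y) | Long axis |
|---|---|---|
| Brick | about (0.455, -0.364) | -7.9° |
| Boards | within (0.453 to 0.4545, -0.361 to -0.362) | -7.7° to -7.9° |

So each board is roughly 3 to 4 mm off centre, against the 10 mm allowed.

**Disagreements:**
- **Brick height:** it came out at 36 mm from two views, against the 32 mm stated.
- **First board:** it touched down a little early, with a 26 N push at the wrist.
- **Third board:** it showed a slightly narrower grip than the others (57.8 mm against 59.4 mm), but a picture showed it properly held.

The pliers, bur stand and saw were never approached closely. The pliers and bur stand look unmoved in the last pictures, but the saw was not in them. I viewed 16 pictures, two over the budget of 14.

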